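Make up two optics kits from the stock on the bench

ROBOT

A 7-joint arm with a two-finger parallel gripper is mounted at the origin on a cart in front of the work surface, level with it; the furniture and walls round the work are solid. World frame = base frame: x ahead of the robot, y to its left, z up, the work surface at z = 0. Lengths are in m, angles in degrees, forces in N, time in s.
With the tool pointing down it reaches from about 0.4 to 0.85 m from the base axis. Payload 4.4 kg.
Tool frame: the origin (TCP) lies midway between the tips of the shut fingers; the grasp point (between the pads) lies pinch_z behind it (pinch_z is the distance from the TCP to the grasp point, in m); x points along the fingers, y is the direction in which the jaws open and shut, and the axes are right-handed (so a half turn about x gives the same grasp; the last joint's range is limited). The gripper opens to 94 mm and grips with 3 to 60 N. Pads are 16 mm wide; open, the fingers measure 119 mm over their backs; the gripper's body (75 mm by 177 mm) begins 78 mm behind the grasp point.
Start: joints at [59.771, 36.005, 2.206, 86.941, -1.547, 57.084, -1.146], TCP at [0.29, -0.582, 0.205] pointing down, gripper open.
Joint ranges: [-175.42, 175.42], [-21.48, 121.26], [-71.46, 75.88], [10.55, 141.38], [-63.04, 243.04], [13.31, 113.54], [-168.57, 168.57]. Speed limits (degrees/s): [147.25, 147.25, 180, 180, 180, 180, 180].

INTERFACE

Orientations are given as a 3x3 rotation matrix whose columns are the frame's x, y, z axes.
In Python, from rig import observe, read_camera, calibration, finish_job, pinch_z gives the robot as it stands.
- The arm moves only by the tool send_rows, never from a script. Its argument "deltas" is a list of rows, each a list of 5 numbers: the shift along the tool's x, y, z as a fraction of full scale, then the turn about the tool's x as a fraction of full scale, then the closure in counts, from 0 (fully open) to 255 (shut). A call has 1 to 10 rows; each row is the pose to reach, as a shift and turn from the pose commanded when the call began, along the tool's axes at that moment, turning the shorter way round; what a row does not reach only later rows make up. Full scale, the value 1, is 120 mm for a shift and pi rad for a turn. A row lasts 1/8 s, in which the tool goes at most 62.5 mm and 10.7 degrees, less where a joint would pass 70% of its speed; a pose out of reach is approached as far as the arm can. A call with a number of a shift or a turn outside -1 to 1 is refused whole. A call with a gripper value outside its range is refused whole. The fingers move at their own pace and stop on an object; "squeeze" is the grip in N (left out, the last holds). Time passes only in rows, so rows that repeat a pose let the fingers close. It gives the time, the measured TCP pose, the force and the opening at its end, in the units of the state.
- observe(): the state, without advancing time (a new reading comes with each control period).
- read_camera(name): name is "scene" or "top" or "wrist"; returns the picture (480x640x3 uint8, red, green, blue); there is no depth.
- calibration(name): a dict with "camera_matrix" (3x3 intrinsics, pixels), "k1" (the pictures are not rectified: a ray, as slopes to the right and down, at radius r is drawn at 1 + k1 r^2 times it, then the intrinsics apply), "world_from_camera" (4x4, takes a point from camera to world coordinates). Camera axes: x right, y down, z forward; pixel columns grow to the right and rows downward; lengths in m; the calibration is good to about 2 mm. A picture is of the moment at which its call begins: read the wrist's pose just before it. calibration takes no time and is no camera call; for the wrist camera it gives the pose at the moment of the call.
- finish_job(): hands the job in, once; it reports no verdict.
The state is a dict: "time": time; "joints": joint angles; "dq": joint speeds; "joint_efforts": joint torques, N m; "ee_pos": TCP position; "eef_rot": TCP orientation; "ft_force": force on the tool from outside, world axes, zero at the start; "wrist_torque": the same for the moment, N m; "finger_gap": opening from 0.0 (shut) to 1.0 (fully open).
Only numpy, scipy, OpenCV 4.12 (cv2) and the standard library are available. Lean on these libraries where they do the work, as an engineer would, in place of code of your own. Each camera call takes 0.05 s, during which the arm holds its last target.

TASK

Make up two kits from the stock on the optical bench: into the three-bay tray put the magnetic base (wide bay), the vial (middle bay) and the taller post (narrow bay); into the two-bay tray put the small carton (wide bay) and the shorter post (narrow bay). Each must stand upright on the floor of its own bay, as it stands now, and be left there at rest. Leave the tape roll where it is.

Things in the scene. Friction and masses are not known exactly. Their poses are not given: they have to be found in the camera images.
- tray_three: White plastic kit tray with THREE bays in a row, fixed to the bench; 78 x 176 mm, 14 mm high. Origin: centre of its underside, on the bench top; y runs along the row of bays, x across it. Bay floors (grey liner) are 4 mm above the origin; all walls are 4 mm thick and rise to 14 mm. Every bay is 70 mm wide inside along x, centred on x = 0. Wide bay: 74 mm long, centre y = +47 mm. Middle bay: 48 mm long, centre y = -18 mm. Narrow bay: 38 mm long, centre y = -65 mm.
- tray_two: White plastic kit tray with TWO bays in a row, fixed to the bench; 78 x 154 mm, 14 mm high. Same make and axes as tray_three (floor 4 mm above the origin at the centre of the underside, 4 mm walls up to 14 mm, bays 70 mm wide along x, centred on x = 0). Wide bay: 104 mm long, centre y = +21 mm. Narrow bay: 38 mm long, centre y = -54 mm.
- magnetic_base: Magnetic base: pale block with a red knob on one side and a short stud on top, 0.32 kg, loose and not magnetised. Origin on its underside, z up. The block spans x from -16 to +28 mm, y from -22 to +22 mm, z to 38 mm; the stud (12 mm across, at x = +6 mm) goes up to 50 mm; the knob sticks out along -x to x = -28 mm, 8 to 30 mm above the underside. Grasp across y (45 mm) at x = +6 mm; it fits its bay with x along the tray's y, either way round.
- tall_post: The taller of the two bare steel posts, standing: 12.7 mm diameter, 75 mm high. Origin: centre of its underside, z up.
- short_post: The shorter of the two bare steel posts, standing: 12.7 mm diameter, 50 mm high. Origin: centre of its underside, z up.
- vial: Amber vial with a white screw cap, standing among the stock between or beside the trays (the one far back by the window belongs to the room): 23 mm diameter, 52 mm high (body up to 46 mm). Origin: centre of its underside, z up.
- carton: Small shut brown carton, 50 mm along x, 85 mm along y, 45 mm high. Origin: centre of its underside, z up. It fits its bay with its y along the tray's y.
- tape_roll: Bystander: roll of black tape lying flat, 60 mm across, 19 mm high. Loose. Origin: centre of its underside. Behind it stands the big solid black-draped box of the bench, 0.26 m high: its front face runs from about x 0.61, y -0.03 to x 0.52, y -0.40 m; carry things round in front of it.

How it is judged:
By the outcome, as a careful person would: the job done as asked, in the order asked, and still so for the second after the job is handed in, with the robot touching nothing.
It also fails if it takes over 128 s, if anything falls off the work surface, if the arm or the gripper's body presses on something with over 40 N, if the wrist force passes 120 N, or if a joint passes its speed limit or range.

## Working session

There is one attempt and no reset: what is moved stays moved. The work goes in short steps, Python scripts to look and compute and a tool call to move; the robot and the scene stay as the last step left them, time stands still between calls to the robot, and variables do not carry over. Pictures are saved under pics/ and viewed, and the job is handed in when it is done.

Besides the shell and the picture viewer there is one more tool, called after ">>>" in YAML: its name, and indented under it one key for each argument. send_rows: Moves the arm, as the interface text tells. Its arguments: {"type":"object","properties":{"deltas":{"type":"array","items":{"type":"array","items":{"type":"number"}}},"squeeze":{"type":"number"}},"required":["deltas"]}

```bash
ls; mkdir -p pics; python3 - <<'E'
from rig import observe, read_camera, calibration, pinch_z
import cv2, numpy as np
print(pinch_z); s=observe(); print(s)
for n in ["scene","top","wrist"]:
    c=calibration(n); print(n,c)
    cv2.imwrite(f"pics/{n}0.png",read_camera(n)[:,:,::-1])
E
```

```text
pics
0.0188
{'time': 0.0, 'joints': array([59.77132811, 36.05555259,  2.20332   , 86.99456886, -1.54850216,
       57.08446024, -1.14619523]), 'dq': array([-0.04497036,  0.11893689, -0.03507355, -0.0021905 , -0.00359071,
        0.01857329, -0.09575529]), 'joint_efforts': array([-1.14766197e-03, -5.49724889e+01,  1.14322107e+00, -1.86631215e+01,
       -5.21084201e-02,  2.36106757e-02,  1.73990152e-04]), 'ee_pos': array([ 0.2893424 , -0.58131565,  0.20460039]), 'eef_rot': array([[-8.21298831e-04,  4.45524136e-01, -8.95269552e-01],
       [ 1.63625751e-03, -8.95268056e-01, -4.45524893e-01],
       [-9.99998324e-01, -1.83080060e-03,  6.29039529e-06]]), 'ft_force': array([ 0.00291704, -1.0691411 , -0.23446203]), 'wrist_torque': array([-0.00831634,  0.01186396, -0.05029654]), 'finger_gap': 1.0010530115780911}
scene {'camera_matrix': array([[559.75812753,   0.        , 318.53450623],
       [  0.        , 559.75812753, 245.16573873],
       [  0.        ,   0.        ,   1.        ]]), 'k1': -0.15183454471511137, 'world_from_camera': array([[-0.58498474, -0.50006371,  0.63853672, -0.14422
[... 533 characters left out ...]
70682e-04,  9.86674192e-03,
         1.50144974e-02],
       [-9.89105695e-03, -1.24981769e-01, -9.92109734e-01,
         1.18348846e+00],
       [ 0.00000000e+00,  0.00000000e+00,  0.00000000e+00,
         1.00000000e+00]])}
wrist {'camera_matrix': array([[412.34658034,   0.        , 316.91481032],
       [  0.        , 412.34658034, 233.89401485],
       [  0.        ,   0.        ,   1.        ]]), 'k1': -0.040642508199279975, 'world_from_camera': array([[ 0.44569483, -0.86149214, -0.24328462,  0.36059442],
       [-0.89518012, -0.42981138, -0.11796071, -0.54681399],
       [-0.00294427,  0.27035803, -0.96275535,  0.38259037],
       [ 0.        ,  0.        ,  0.        ,  1.        ]])}
```

View pics/top0.png

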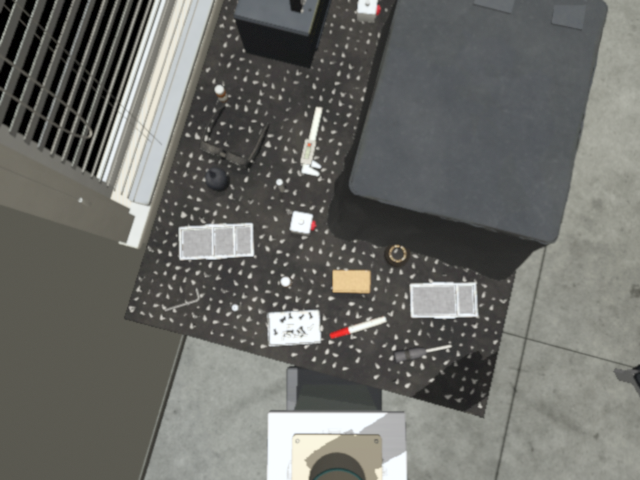

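View pics/scene0.png

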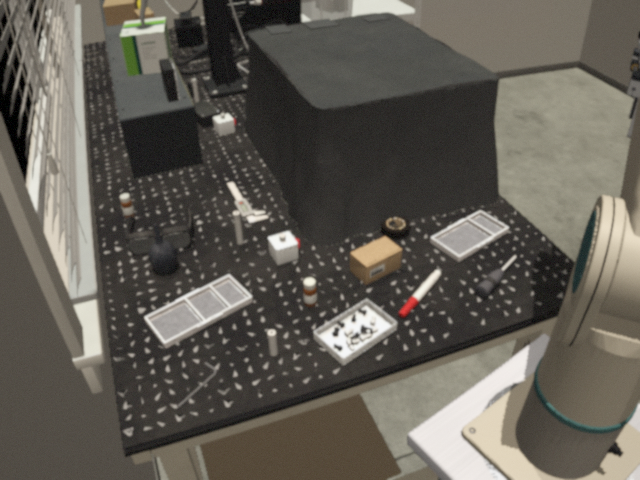

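View pics/wrist0.png

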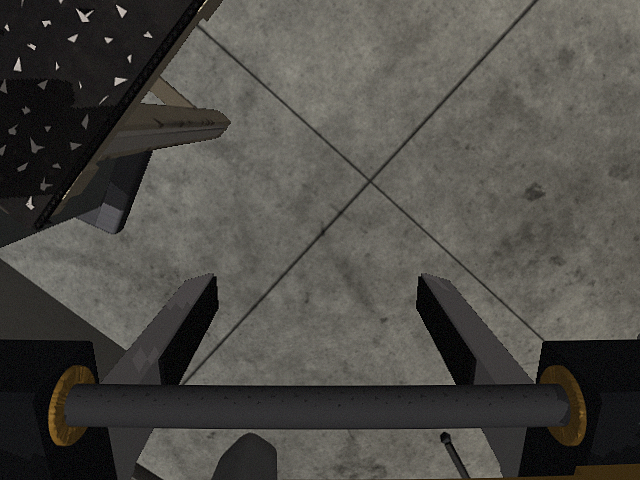

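```bash
cat > h.py <<'E'
import cv2, numpy as np
from rig import observe, read_camera, calibration, pinch_z
def ray(c,uv):
    K=np.array(c["camera_matrix"]);T=np.array(c["world_from_camera"])
    uv=np.asarray(uv,float).reshape(-1,1,2)
    n=cv2.undistortPoints(uv,K,np.array([c["k1"],0,0,0.])).reshape(-1,2)
    d=np.c_[n,np.ones(len(n))]@T[:3,:3].T
    return T[:3,3],d
def onz(c,uv,z):
    o,d=ray(c,uv); return o+d*((z-o[2])/d[:,2])[:,None]
def proj(c,P):
    T=np.linalg.inv(np.array(c["world_from_camera"]))
    r=cv2.Rodrigues(T[:3,:3])[0]
    return cv2.projectPoints(np.asarray(P,float).reshape(-1,1,3),r,T[:3,3],np.array(c["camera_matrix"]),np.array([c["k1"],0,0,0.]))[0].reshape(-1,2)
def move(s,target,ang=None):
    "delta in tool axes (fraction of full scale) for world target"
    R=np.array(s["eef_rot"]);d=R.T@(np.asarray(target)-s["ee_pos"])/0.12
    return d.round(4)
E
python3 - <<'E'
from h import *
c=calibration("top")
im=cv2.imread("pics/top0.png")
for n,uv,z in [("mag top",(301,222),.04),("tall top",(280,182),.075),("short",(235,307),.05),("vial",(285,281),.052),("carton",(351,281),.045),("tape",(397,254),.019),("t3",(216,241),.014),("t2",(444,300),.014)]:
    print(n,onz(c,[uv],z).round(3))
crop=im[160:340,160:500]; cv2.imwrite("pics/topcrop.png",cv2.resize(crop,None,fx=2.35,fy=2.35,interpolation=cv2.INTER_CUBIC))
E
```

```text
mag top [[0.59  0.082 0.04 ]]
tall top [[0.678 0.129 0.075]]
short [[0.392 0.231 0.05 ]]
vial [[0.451 0.117 0.052]]
carton [[ 0.451 -0.034  0.045]]
tape [[ 0.517 -0.145  0.019]]
t3 [[0.549 0.287 0.014]]
t2 [[ 0.408 -0.254  0.014]]
```

View pics/topcrop.png

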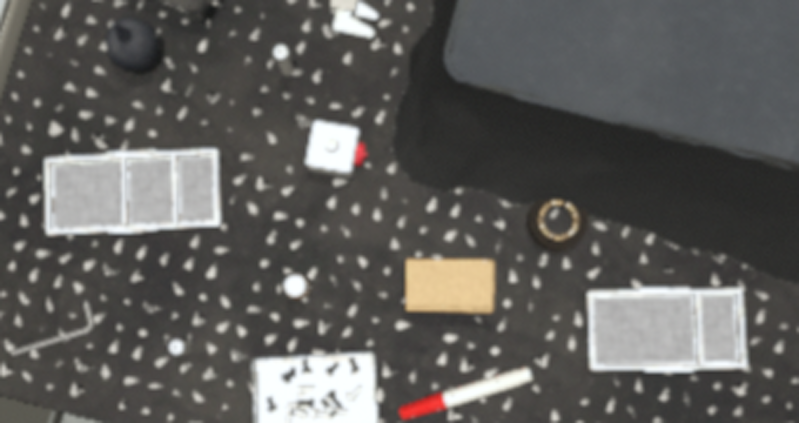

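```bash
python3 - <<'E'
from h import *
im=cv2.imread("pics/top0.png");hsv=cv2.cvtColor(im,cv2.COLOR_BGR2HSV);c=calibration("top")
def rect(mask,z,roi,name,close=0):
    x0,y0,x1,y1=roi;m=np.zeros_like(mask);m[y0:y1,x0:x1]=mask[y0:y1,x0:x1]
    if close:m=cv2.morphologyEx(m,cv2.MORPH_CLOSE,np.ones((close,close)))
    cs=max(cv2.findContours(m,0,1)[0],key=cv2.contourArea)
    h=cv2.convexHull(cs).reshape(-1,2)
    P=onz(c,h,z)[:,:2]*1000
    r=cv2.minAreaRect(P.astype(np.float32));print(name,np.round(r[0],1),np.round(r[1],1),round(r[2],1),cv2.contourArea(cs))
g=((hsv[...,2]>110)*255).astype(np.uint8)
w=((hsv[...,2]>150)&(hsv[...,1]<60))*np.uint8(255)
br=((hsv[...,1]>80)&(hsv[...,2]>110)&(hsv[...,0]<30))*np.uint8(255)
rect(g,.014,(176,220,258,262),"t3",5)
rect(g,.014,(408,278,480,322),"t2",5)
rect(w,.038,(286,208,316,238),"mag")
rect(br,.045,(325,262,378,300),"carton")
rect(w,.052,(275,270,295,290),"vial")
rect(w,.05,(228,300,242,314),"short")
rect(w,.075,(272,175,286,188),"tall")
E
```

```text
t3 [550.2 287.3] [193.3  99.2] 90.0 2630.5
t2 [ 409.8 -253.6] [100.4 163.1] 0.0 2414.0
mag [590.3  82.4] [49.5 49. ] 80.3 383.0
carton [450.2 -34.3] [87.7 52.9] 89.9 816.0
vial [449.8 117.4] [22.9 20.6] 90.0 66.5
short [391.7 232.4] [13.7 11.4] 1.3 25.5
tall [677.6 131.6] [13.4 13.1] 44.7 26.0
```

>>> send_rows:
  deltas:
    - [0,-0.4,-0.4,0,0]
    - [0,-0.8,-0.8,0,0]
    - [0,-1,-1,0,0]
    - [0,-1,-1,0,0]

```text
time: 0.65
ee_pos: [0.3455, -0.417, 0.2055]
eef_rot: [[0.0, 0.451, -0.892], [0.002, -0.892, -0.451], [-1.0, -0.002, -0.001]]
ft_force: [-0.3, -0.7, 0.7]
finger_gap: 1.0
```

>>> send_rows:
  deltas:
    - [0,-0.4,-0.4,-0.05,0]
    - [0,-0.8,-0.8,-0.1,0]
    - [0,-1,-1,-0.15,0]
    - [0,-1,-1,-0.2,0]
    - [0,-1,-1,-0.25,0]
    - [0,-1,-1,-0.31,0]
    - [0,-1,-1,-0.34,0]
    - [0,-1,-1,-0.34,0]

```text
time: 1.65
ee_pos: [0.3974, -0.2613, 0.2053]
eef_rot: [[0.0, 0.999, -0.044], [-0.0, -0.044, -0.999], [-1.0, 0.0, 0.0]]
ft_force: [0.9, -0.0, 0.0]
finger_gap: 0.999
```

```bash
cat > snap.py <<'E'
import sys
from h import *
import pickle
name=sys.argv[1]; cam=sys.argv[2] if len(sys.argv)>2 else "wrist"
s=observe();c=calibration(cam);im=read_camera(cam)
cv2.imwrite(f"pics/{name}.png",im[:,:,::-1]);pickle.dump((s,c),open(f"pics/{name}.pkl","wb"))
R=s["eef_rot"];print(s["time"],s["ee_pos"].round(4),"yang",np.degrees(np.arctan2(R[1,1],R[0,1])).round(2),"gap",s["finger_gap"],s["ft_force"].round(1),"j",s["joints"].round(0))
E
python3 snap.py w1
```

```text
1.65 [ 0.3974 -0.2613  0.2053] yang -2.51 gap 0.9985864298124023 [ 0.9 -0.   0. ] j [ 41.  22. -15. 114.   8.  45.  19.]
```

View pics/w1.png

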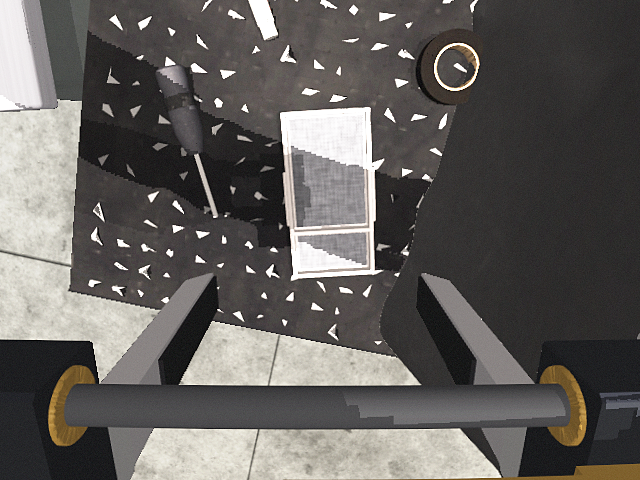

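```bash
python3 - <<'E'
from h import *
import pickle
s,c=pickle.load(open("pics/w1.pkl","rb"))
im=cv2.imread("pics/w1.png")
# zoom
cv2.imwrite("pics/w1z.png",cv2.resize(im[95:290,265:395],None,fx=3,fy=3,interpolation=cv2.INTER_CUBIC))
P=onz(c,[(281,113),(369,108),(376,270),(295,278)],.014);print(P.round(4)); print(np.linalg.norm(np.diff(P,axis=0),axis=1))
E
```

```text
[[ 0.3704 -0.1765  0.014 ]
 [ 0.4462 -0.1757  0.014 ]
 [ 0.4513 -0.3242  0.014 ]
 [ 0.3737 -0.329   0.014 ]]
[0.07589277 0.14860404 0.07780231]
```

View pics/w1z.png

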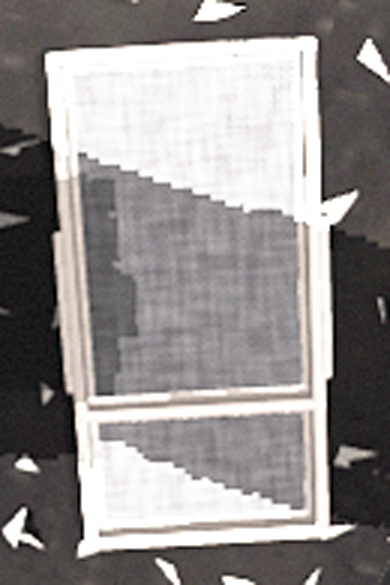

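```bash
python3 - <<'E'
from h import *
import pickle
s,c=pickle.load(open("pics/w1.pkl","rb"))
P=onz(c,[(280.7,111.7),(370.3,107.3),(374,273.5),(292,279)],.014)[:,:2];print(P.round(4)); print(np.linalg.norm(np.diff(P,axis=0,append=P[:1]),axis=1))
m=P.mean(0);y=(P[0]+P[1]-P[2]-P[3]);y/=np.linalg.norm(y);print(m,y,"ang",np.degrees(np.arctan2(-y[0],y[1])))
for t in (.021,-.054): print(t,m+y*t)
E
```

```text
[[ 0.3702 -0.1754]
 [ 0.4474 -0.1751]
 [ 0.4494 -0.3277]
 [ 0.3707 -0.3299]]
[0.07720196 0.15254741 0.07869463 0.15445291]
[ 0.40941954 -0.25202732] [-0.00842049  0.99996455] ang 0.48246395355538074
0.021 [ 0.40924271 -0.23102807]
-0.054 [ 0.40987425 -0.30602541]
```

>>> send_rows:
  deltas:
    - [0,0.1,-0.4,0,0]
    - [0,0.2,-0.8,0,0]
    - [0,0.2,-1,0,0]
    - [0,0.2,-1,0,0]

```text
time: 2.2
ee_pos: [0.4268, -0.1399, 0.2056]
eef_rot: [[0.0, 0.999, -0.039], [0.0, -0.039, -0.999], [-1.0, 0.0, -0.0]]
ft_force: [-0.1, -0.8, -0.2]
finger_gap: 0.997
```

>>> send_rows:
  deltas:
    - [0,0.1,-0.4,0,0]
    - [0,0.3,-0.8,0.02,0]
    - [0,0.5,-1,0.04,0]
    - [0,0.5,-1,0.04,0]
    - [0,0.5,-1,0.04,0]

```text
time: 2.82
ee_pos: [0.4907, -0.0258, 0.2051]
eef_rot: [[-0.001, 0.986, -0.168], [-0.001, -0.168, -0.986], [-1.0, -0.001, 0.001]]
ft_force: [-0.6, -0.8, 0.3]
finger_gap: 0.998
```

```bash
python3 snap.py w2
```

```text
2.825 [ 0.4907 -0.0258  0.2051] yang -9.68 gap 0.9977297296976945 [-0.6 -0.8  0.3] j [ 11.  24. -16. 111.   9.  46. -19.]
```

View pics/w2.png

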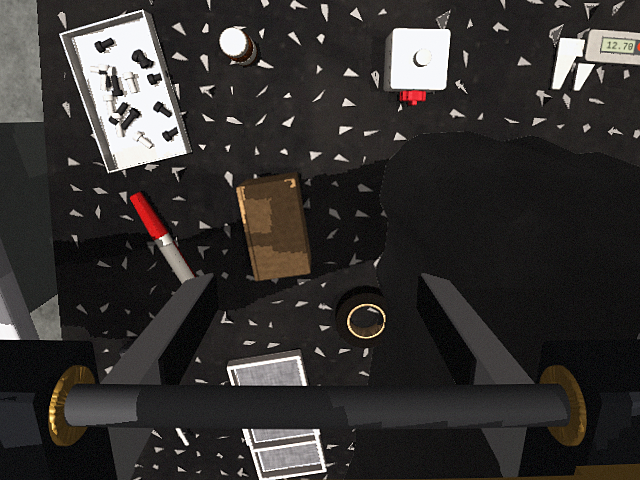

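```bash
python3 - <<'E'
from h import *
im=cv2.imread("pics/w2.png")
a=cv2.resize(im[15:115,375:465],None,fx=5,fy=5,interpolation=cv2.INTER_CUBIC)
b=cv2.resize(im[160:290,228:318],None,fx=3.85,fy=3.85,interpolation=cv2.INTER_CUBIC)
print(a.shape,b.shape)
b=b[:500];a=a[:500]
cv2.imwrite("pics/w2z.png",np.hstack([a,b]))
E
```

```text
(500, 450, 3) (500, 346, 3)
```

View pics/w2z.png

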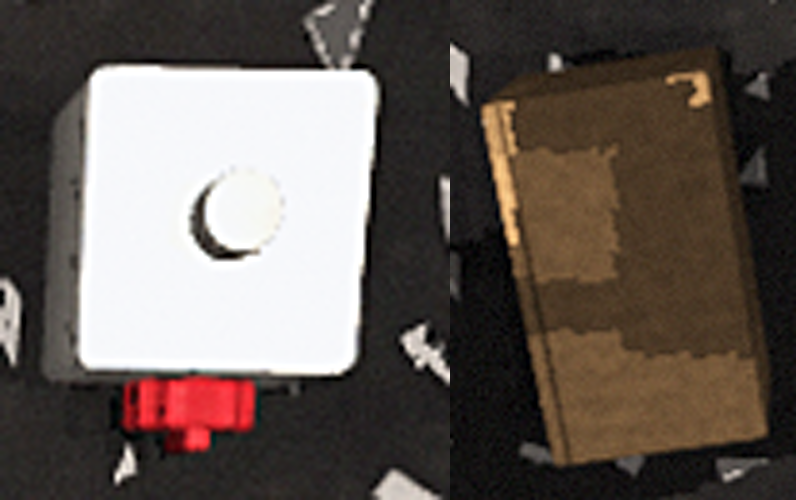

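```bash
python3 - <<'E'
from h import *
import pickle
s,c=pickle.load(open("pics/w2.pkl","rb"))
z=np.array([(88,68),(378,70),(357,375),(80,370)])/5+[375,15]
P=onz(c,z,.038)[:,:2];print(P.round(4),np.linalg.norm(np.diff(P,axis=0,append=P[:1]),axis=1).round(4))
m=P.mean(0);x=(P[0]+P[1]-P[2]-P[3]);x/=np.linalg.norm(x);y=(P[0]+P[3]-P[1]-P[2]);y/=np.linalg.norm(y)
print("centre block",m,"x",x,"yang",np.degrees(np.arctan2(-y[1],-y[0])),"xang-90",np.degrees(np.arctan2(x[1],x[0]))-90)
print("stud",onz(c,[(245/5+375,210/5+15)],.05))
im=cv2.imread("pics/w2.png");h=cv2.cvtColor(im,cv2.COLOR_BGR2HSV)
w=((h[...,2]>150)&(h[...,1]<60))*np.uint8(255);w[:, :215]=0;w[:,262:]=0;w[70:]=0
w=cv2.morphologyEx(w,cv2.MORPH_OPEN,np.ones((5,5)))
cs=max(cv2.findContours(w,0,1)[0],key=cv2.contourArea);e=cv2.minEnclosingCircle(cs);print(e,cv2.contourArea(cs));print("vial",onz(c,[e[0]],.052))
E
```

```text
[[0.5728 0.1084]
 [0.6171 0.101 ]
 [0.6095 0.0565]
 [0.5659 0.0644]] [0.0449 0.0451 0.0443 0.0445]
centre block [0.59131105 0.08258833] x [0.16029797 0.98706867] yang -9.877435409837403 xang-90 -9.224192104648637
stud [[0.59134804 0.08286215 0.05      ]]
((233.14515686035156, 40.564517974853516), 14.77424430847168) 560.5
vial [[0.45206494 0.11790657 0.052     ]]
```

```bash
cat > mv.py <<'E'
import sys
from h import *
s=observe();R=s["eef_rot"];a=np.degrees(np.arctan2(R[1,1],R[0,1]))
t=[float(v) for v in sys.argv[1:4]]
print(s["ee_pos"].round(4),a.round(2),"delta",move(s,t), "turn",round((a-float(sys.argv[4]))/180,4) if len(sys.argv)>4 else "")
E
python3 mv.py .5913 .0827 .085 -9.6
```

```text
[ 0.4905 -0.0259  0.2052] -9.7 delta [ 0.9998  0.6767 -1.0352] turn -0.0006
```

>>> send_rows:
  deltas:
    - [0,0.2,-0.4,0,0]
    - [0.1,0.4,-0.8,0,0]
    - [0.3,0.677,-1,0,0]
    - [0.7,0.677,-1,0,0]
    - [1,0.677,-1,0,0]
    - [1,0.677,-1,0,0]
    - [1,0.677,-1,0,0]

```text
time: 3.75
ee_pos: [0.5922, 0.0802, 0.0868]
eef_rot: [[0.002, 0.986, -0.167], [0.0, -0.167, -0.986], [-1.0, 0.002, -0.0]]
ft_force: [1.0, 1.3, 0.2]
finger_gap: 1.003
```

```bash
python3 mv.py .5913 .0827 .013 -9.6; python3 snap.py w3
```

```text
[0.5922 0.0802 0.0868] -9.63 delta [ 0.6151 -0.0117 -0.0191] turn -0.0002
3.75 [0.5922 0.0802 0.0868] yang -9.63 gap 1.003392140784478 [1.  1.3 0.2] j [ -2.  41. -13. 102.  13.  39. -32.]
```

View pics/w3.png

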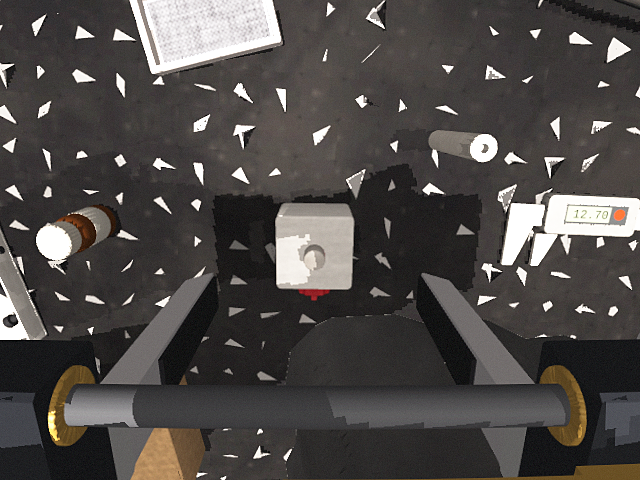

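>>> send_rows:
  deltas:
    - [0.3,-0.01,-0.02,0,0]
    - [0.5,-0.01,-0.02,0,0]
    - [0.615,-0.01,-0.02,0,0]
    - [0.615,-0.01,-0.02,0,0]
    - [0.615,-0.01,-0.02,0,255]
    - [0.615,-0.01,-0.02,0,255]
    - [0.615,-0.01,-0.02,0,255]
    - [0.615,-0.01,-0.02,0,255]
    - [0.615,-0.01,-0.02,0,255]
    - [0.615,-0.01,-0.02,0,255]
  squeeze: 30

```text
time: 5.05
ee_pos: [0.5907, 0.0837, 0.0118]
eef_rot: [[0.0, 0.986, -0.166], [0.0, -0.166, -0.986], [-1.0, 0.0, -0.0]]
ft_force: [1.0, 0.3, 0.8]
finger_gap: 0.474
```

```bash
python3 - <<'E'
from h import *
import pickle
s,c=pickle.load(open("pics/w3.pkl","rb"))
print("tall",onz(c,[(484,148)],.075),"vial",onz(c,[(54,242)],.052), "vial base-ish")
E
cp pics/w3.png pics/w3b.png; python3 - <<'E'
import cv2
im=cv2.imread('pics/w3.png');cv2.imwrite('pics/w3v.png',cv2.resize(im[190:270,25:130],None,fx=5,fy=5))
E
python3 mv.py .5913 .0827 .15
```

```text
tall [[0.67884353 0.13249869 0.075     ]] vial [[0.45314117 0.11838277 0.052     ]] vial base-ish
[0.5907 0.0837 0.0118] -9.54 delta [-1.1521  0.0064  0.0074] turn
```

>>> send_rows:
  deltas:
    - [-0.2,0,0,0,255]
    - [-0.5,0,0,0,255]
    - [-0.8,0,0,0,255]
    - [-1,0,-0.1,0,255]
    - [-1,-0.1,-0.5,0,255]
    - [-1,-0.2,-0.8,0,255]
    - [-1,-0.3,-1,-0.03,255]
    - [-1,-0.4,-1,-0.07,255]
    - [-1,-0.4,-1,-0.07,255]

```text
time: 6.18
ee_pos: [0.5617, 0.2095, 0.1311]
eef_rot: [[-0.002, 0.998, 0.055], [-0.001, 0.055, -0.998], [-1.0, -0.002, 0.001]]
ft_force: [-0.1, -0.4, -2.6]
finger_gap: 0.477
```

```bash
python3 snap.py w4
```

```text
6.175 [0.5617 0.2095 0.1311] yang 3.18 gap 0.47651131074767855 [-0.1 -0.4 -2.6] j [-12.  38. -17.  99.  15.  46. -33.]
```

View pics/w4.png

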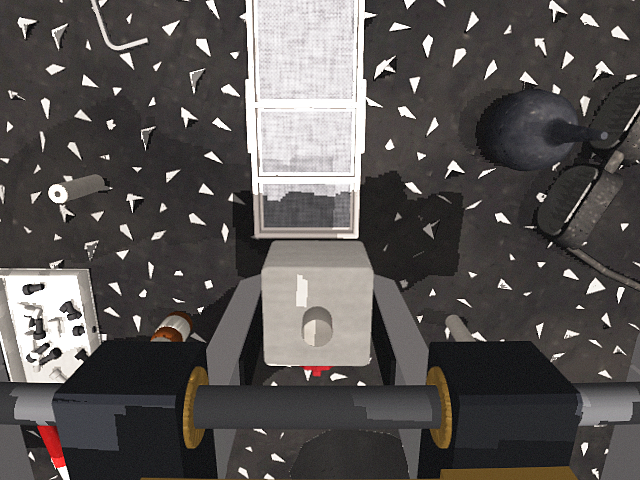

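```bash
python3 - <<'E'
from h import *
import pickle
s,c=pickle.load(open("pics/w4.pkl","rb"))
im=cv2.imread("pics/w4.png")
cv2.imwrite("pics/w4z.png",cv2.resize(im[0:250,240:375],None,fx=2.4*1.6,fy=2.4,interpolation=cv2.INTER_CUBIC))
E
```

```text
(no output)
```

View pics/w4z.png

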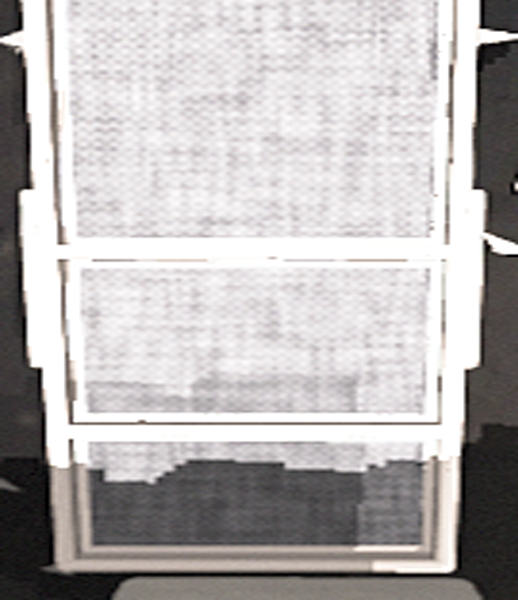

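```bash
python3 - <<'E'
from h import *
import pickle
s,c=pickle.load(open("pics/w4.pkl","rb"))
B=onz(c,[(254.3,238.3),(359,238.3)],.014)[:,:2]
D=onz(c,[(306,180.2),(306,104.8)],.014)[:,:2]
T=onz(c,[(245.8,2),(365,2)],.014)[:,:2]
L=onz(c,[(240+44/3.84,400/2.4),(240+464/3.84,400/2.4)],.014)[:,:2]
print(B,D,T,L)
for q in (B,T,L): print(np.linalg.norm(q[0]-q[1]),q.mean(0))
print(np.linalg.norm(D[0]-D[1]),np.linalg.norm(B.mean(0)-D[0]))
y=T.mean(0)-B.mean(0);y/=np.linalg.norm(y);x=np.array([y[1],-y[0]]);print("ang",np.degrees(np.arctan2(-y[0],y[1])), np.degrees(np.arctan2(*(B[1]-B[0])[::-1])))
xc=np.mean([q.mean(0)@x for q in(B,T,L)])
yc=np.mean([B.mean(0)@y+.088,D[0]@y+.044,D[1]@y-.008]);print([B.mean(0)@y+.088,D[0]@y+.044,D[1]@y-.008])
C=x*xc+y*yc;print("C",C)
for n,t in(("wide",.047),("mid",-.018),("nar",-.065)):print(n,C+y*t)
E
```

```text
[[0.51567464 0.19940038]
 [0.59361191 0.20383388]] [[0.55209007 0.2449347 ]
 [0.54955205 0.29677873]] [[0.50725596 0.35917873]
 [0.58461045 0.36330391]] [[0.51282191 0.25245118]
 [0.59054527 0.25678428]]
0.07806327548325694 [0.55464327 0.20161713]
0.07746440498707793 [0.5459332  0.36124132]
0.07784405054353723 [0.55168359 0.25461773]
0.051906111808274875 0.043392754041630434
ang 3.1233099871200882 3.255793566975703
[np.float64(0.25909787765036335), np.float64(0.25849021900493635), np.float64(0.2583955180644622)]
C [0.5498499  0.28904916]
wide [0.5472891  0.33597935]
mid [0.55083063 0.2710759 ]
nar [0.55339143 0.22414571]
```

```bash
python3 mv.py .5470 .3420 .131 3.2; python3 mv.py .5470 .3420 .0175 3.2
```

```text
[0.5629 0.2089 0.1313] 3.0 delta [ 0.0013 -0.074  -1.1142] turn -0.0011
[0.5629 0.2089 0.1313] 3.0 delta [ 0.9472 -0.0731 -1.1152] turn -0.0011
```

>>> send_rows:
  deltas:
    - [0,-0.02,-0.3,0,255]
    - [0,-0.05,-0.7,0,255]
    - [0,-0.074,-1,0,255]
    - [0,-0.074,-1,0,255]
    - [0.2,-0.074,-1,0,255]
    - [0.4,-0.074,-1,0,255]
    - [0.4,-0.074,-1,0,255]

```text
time: 7.1
ee_pos: [0.5475, 0.3261, 0.0817]
eef_rot: [[-0.003, 0.999, 0.051], [-0.004, 0.051, -0.999], [-1.0, -0.003, 0.004]]
ft_force: [0.5, -0.2, -2.3]
finger_gap: 0.474
```

```bash
python3 mv.py .5470 .3420 .019 3.2
```

```text
[0.5475 0.3261 0.0817] 2.9 delta [ 0.5219  0.0045 -0.1345] turn -0.0017
```

>>> send_rows:
  deltas:
    - [0.1,0.005,-0.135,0,255]
    - [0.25,0.005,-0.135,0,255]
    - [0.4,0.005,-0.135,0,255]
    - [0.5,0.005,-0.135,0,255]
    - [0.52,0.005,-0.135,0,255]
    - [0.52,0.005,-0.135,0,255]

```text
time: 7.85
ee_pos: [0.5478, 0.3455, 0.0213]
eef_rot: [[0.0, 0.999, 0.053], [0.0, 0.053, -0.999], [-1.0, 0.0, -0.0]]
ft_force: [-0.7, -0.4, -2.0]
finger_gap: 0.478
```

```bash
python3 snap.py w5;python3 mv.py .5470 .3420 .016 3.2
```

```text
7.85 [0.5478 0.3455 0.0213] yang 3.05 gap 0.47783630229358787 [-0.7 -0.4 -2. ] j [-27.  49. -14.  95.  17.  38. -46.]
[0.548  0.3457 0.0217] 3.05 delta [ 0.0475 -0.0097  0.0305] turn -0.0008
```

View pics/w5.png

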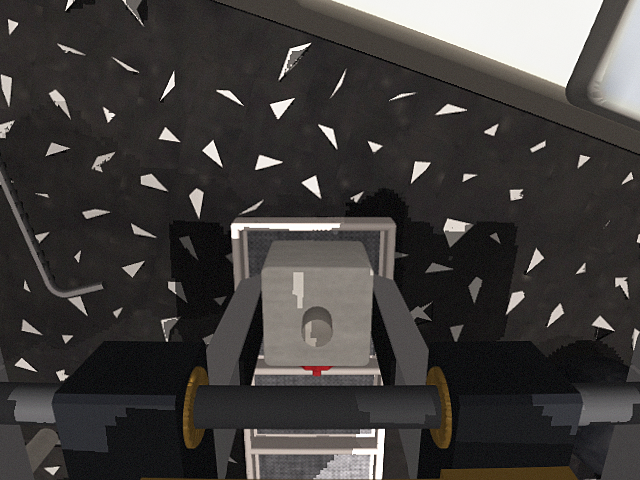

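>>> send_rows:
  deltas:
    - [0,-0.01,0.028,0,255]
    - [0.02,-0.01,0.028,0,255]
    - [0.04,-0.01,0.028,0,255]
    - [0.045,-0.01,0.028,0,255]
    - [0.045,-0.01,0.028,0,255]

```text
time: 8.52
ee_pos: [0.5465, 0.3422, 0.0159]
eef_rot: [[0.0, 0.999, 0.053], [0.0, 0.053, -0.999], [-1.0, 0.0, -0.0]]
ft_force: [-0.1, 0.1, -3.2]
finger_gap: 0.479
```

```bash
python3 mv.py .5470 .3420 .016 3.2; python3 -c "
from h import *
print(observe()['ft_force'])"
```

```text
[0.5465 0.3422 0.0159] 3.06 delta [-0.0012  0.0037  0.0019] turn -0.0008
[-0.09631273  0.08472906 -3.22530782]
```

>>> send_rows:
  deltas:
    - [0.007,0,0,0,255]
    - [0.007,0,0,0,255]
    - [0.007,0,0,0,255]

```text
time: 8.9
ee_pos: [0.5466, 0.3423, 0.0158]
eef_rot: [[0.0, 0.999, 0.053], [0.0, 0.053, -0.999], [-1.0, 0.0, -0.0]]
ft_force: [-2.3, -1.8, 5.9]
finger_gap: 0.475
```

>>> send_rows:
  deltas:
    - [0,0,0,0,150]
    - [0,0,0,0,60]
    - [0,0,0,0,60]
    - [-0.2,0,0,0,60]
    - [-0.5,0,0,0,40]
    - [-0.9,0,0.2,0,0]
    - [-1,0,0.5,0,0]
    - [-1,-0.1,0.8,0,0]
    - [-1,-0.2,1,0,0]
    - [-1,-0.2,1,0,0]

```text
time: 10.15
ee_pos: [0.5289, 0.2187, 0.1351]
eef_rot: [[-0.0, 0.999, 0.05], [-0.001, 0.05, -0.999], [-1.0, -0.0, 0.001]]
ft_force: [0.3, 0.6, 0.1]
finger_gap: 1.0
```

```bash
python3 snap.py w6
```

```text
10.15 [0.5289 0.2187 0.1351] yang 2.89 gap 0.9997322506238517 [0.3 0.6 0.1] j [-14.  35. -17. 103.  15.  43. -36.]
```

View pics/w6.png

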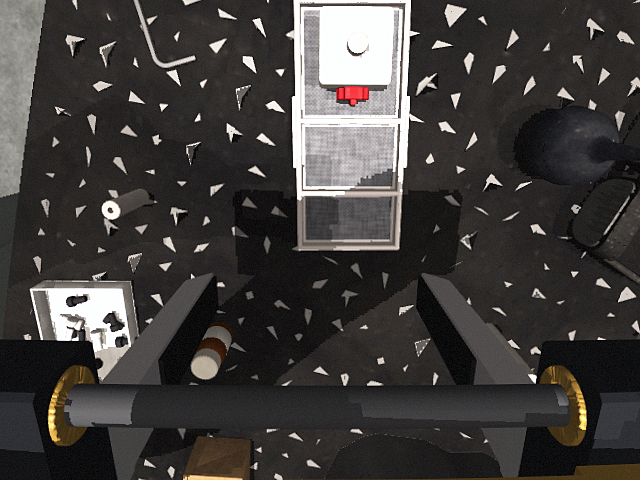

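```bash
python3 - <<'E'
from h import *
import pickle
s,c=pickle.load(open("pics/w6.pkl","rb"))
print("vial",onz(c,[(207,363)],.052),"short",onz(c,[(111,210)],.05))
s,c=pickle.load(open("pics/w4.pkl","rb"))
print("short",onz(c,[(58,194)],.05))
s,c=pickle.load(open("pics/w2.pkl","rb"))
print("screw tray",onz(c,[(148,13),(190,150)],.015))
E
python3 mv.py .452 .118 .134 0
```

```text
vial [[0.45434477 0.12281463 0.052     ]] short [[0.39279774 0.23295871 0.05      ]]
short [[0.39291311 0.23277969 0.05      ]]
screw tray [[0.38156042 0.15864165 0.015     ]
 [0.38910018 0.04444406 0.015     ]]
[0.5295 0.2209 0.1352] 2.99 delta [ 0.0093 -0.6895  0.823 ] turn 0.0166
```

>>> send_rows:
  deltas:
    - [0,-0.25,0.3,0,110]
    - [0,-0.5,0.6,0.01,110]
    - [0,-0.69,0.823,0.016,110]
    - [0.1,-0.69,0.823,0.016,110]
    - [0.3,-0.69,0.823,0.016,110]
    - [0.3,-0.69,0.823,0.016,110]
    - [0.3,-0.69,0.823,0.016,110]

```text
time: 11.08
ee_pos: [0.4524, 0.1195, 0.0991]
eef_rot: [[0.001, 1.0, 0.005], [0.001, 0.005, -1.0], [-1.0, 0.001, -0.001]]
ft_force: [0.5, 0.6, 0.0]
finger_gap: 0.567
```

```bash
python3 snap.py w7;python3 mv.py .452 .118 .014 0
```

```text
11.075 [0.4524 0.1195 0.0991] yang 0.27 gap 0.5673591320015762 [0.5 0.6 0. ] j [ -8.  32. -15. 121.  17.  29. -35.]
[0.4525 0.1193 0.0994] 0.25 delta [ 0.7117 -0.0047  0.0111] turn 0.0014
```

View pics/w7.png

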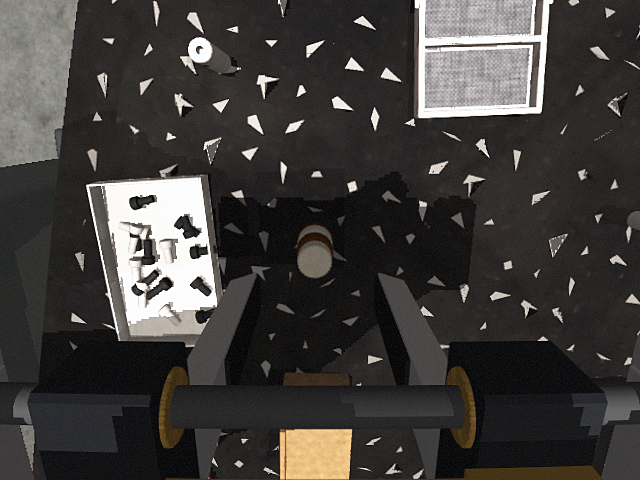

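```bash
python3 - <<'E'
from h import *
import pickle
s,c=pickle.load(open("pics/w7.pkl","rb"))
print("vial",onz(c,[(315,260)],.052),"short",onz(c,[(200,49)],.05), "bot", onz(c,[(315,232)],.0))
E
```

```text
vial [[0.45193905 0.11947846 0.052     ]] short [[0.3923914  0.23285384 0.05      ]] bot [[0.45163067 0.12204716 0.        ]]
```

>>> send_rows:
  deltas:
    - [0.2,-0.005,0.01,0,110]
    - [0.4,-0.005,0.01,0,110]
    - [0.6,-0.005,0.01,0,110]
    - [0.71,-0.005,0.01,0,110]
    - [0.71,-0.005,0.01,0,110]
    - [0.71,-0.005,0.01,0,110]

```text
time: 11.88
ee_pos: [0.4516, 0.1171, 0.0145]
eef_rot: [[0.001, 1.0, 0.003], [0.001, 0.003, -1.0], [-1.0, 0.001, -0.001]]
ft_force: [-0.4, 0.0, 1.2]
finger_gap: 0.567
```

>>> send_rows:
  deltas:
    - [0,0,0,0,255]
    - [0,0,0,0,255]
    - [0,0,0,0,255]
    - [0,0,0,0,255]
    - [0,0,0,0,255]
  squeeze: 12

```text
time: 12.5
ee_pos: [0.4511, 0.1168, 0.014]
eef_rot: [[0.0, 1.0, 0.003], [0.0, 0.003, -1.0], [-1.0, 0.0, -0.0]]
ft_force: [-0.9, -0.3, 3.3]
finger_gap: 0.244
```

```bash
python3 snap.py w8;python3 mv.py .552 .2711 .134 3.2
```

```text
12.5 [0.4511 0.1168 0.014 ] yang 0.18 gap 0.2439673872940529 [-0.9 -0.3  3.3] j [-12.  41.  -9. 124.  21.  16. -39.]
[0.4511 0.1168 0.014 ] 0.18 delta [-0.9996  0.8451 -1.2835] turn -0.0168
```

View pics/w8.png

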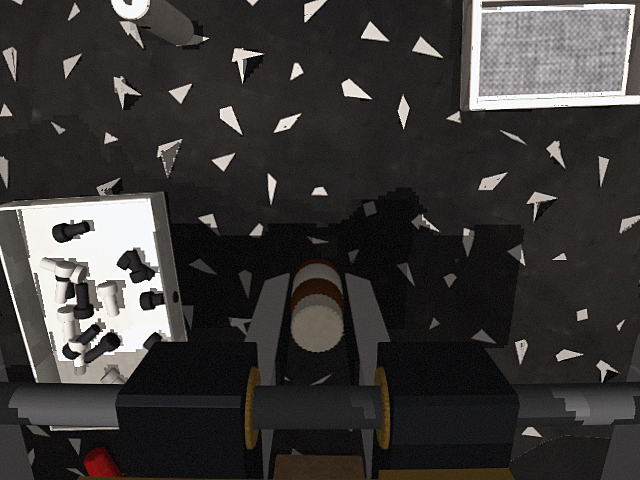

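>>> send_rows:
  deltas:
    - [-0.2,0,0,0,255]
    - [-0.5,0,0,0,255]
    - [-0.7,0.1,-0.2,0,255]
    - [-0.7,0.3,-0.5,0,255]
    - [-0.7,0.5,-0.8,-0.01,255]
    - [-0.7,0.7,-1,-0.017,255]
    - [-0.7,0.83,-1,-0.017,255]
    - [-0.7,0.83,-1,-0.017,255]

```text
time: 13.55
ee_pos: [0.5507, 0.2368, 0.0972]
eef_rot: [[-0.0, 0.998, 0.056], [-0.0, 0.056, -0.998], [-1.0, -0.0, 0.0]]
ft_force: [0.3, -1.5, -1.0]
finger_gap: 0.241
```

```bash
python3 snap.py w9;python3 mv.py .5508 .2711 .022 3.2
```

```text
13.55 [0.5507 0.2368 0.0972] yang 3.19 gap 0.24067137956557363 [ 0.3 -1.5 -1. ] j [-16.  40. -17. 101.  16.  41. -37.]
[0.5496 0.2365 0.0972] 3.21 delta [ 0.6267  0.0269 -0.2877] turn 0.0
```

View pics/w9.png

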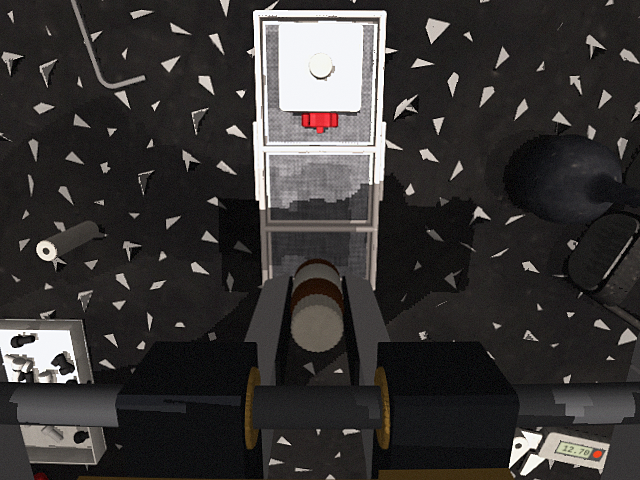

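>>> send_rows:
  deltas:
    - [0,0.01,-0.15,0,255]
    - [0,0.02,-0.28,0,255]
    - [0.1,0.02,-0.28,0,255]
    - [0.3,0.02,-0.28,0,255]
    - [0.5,0.02,-0.28,0,255]
    - [0.62,0.02,-0.28,0,255]
    - [0.62,0.02,-0.28,0,255]

```text
time: 14.48
ee_pos: [0.5497, 0.2701, 0.0221]
eef_rot: [[-0.002, 0.998, 0.057], [-0.001, 0.057, -0.998], [-1.0, -0.002, 0.001]]
ft_force: [0.2, -0.3, -0.3]
finger_gap: 0.242
```

```bash
python3 snap.py w10;python3 mv.py .5508 .2711 .018 3.2
```

```text
14.475 [0.5497 0.2701 0.0221] yang 3.25 gap 0.24228377165421466 [ 0.2 -0.3 -0.3] j [-20.  47. -14. 100.  18.  35. -42.]
[0.5504 0.2706 0.0231] 3.24 delta [ 0.0425  0.0032 -0.0036] turn 0.0002
```

View pics/w10.png

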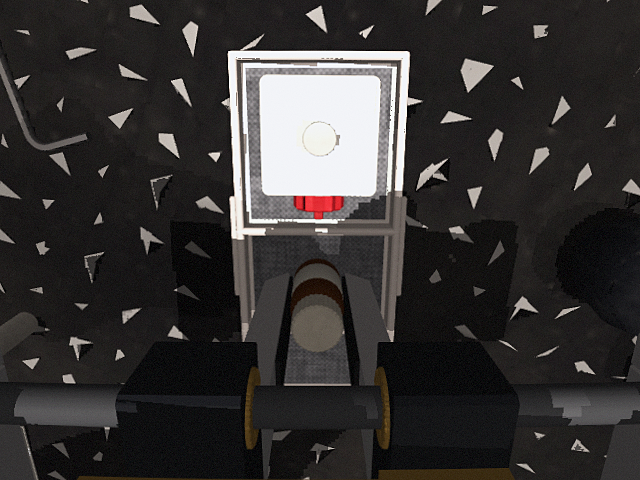

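>>> send_rows:
  deltas:
    - [0.02,0,0,0,255]
    - [0.034,0,0,0,255]
    - [0.038,0,0,0,255]
    - [0.038,0,0,0,255]

```text
time: 15.02
ee_pos: [0.5508, 0.2708, 0.0191]
eef_rot: [[0.0, 0.998, 0.056], [0.0, 0.056, -0.998], [-1.0, 0.0, -0.0]]
ft_force: [-0.3, 0.2, -0.2]
finger_gap: 0.243
```

>>> send_rows:
  deltas:
    - [0.006,0,0,0,255]
    - [0.01,0,0,0,255]
    - [0.012,0,0,0,255]
    - [0.012,0,0,0,255]

```text
time: 15.52
ee_pos: [0.5508, 0.2708, 0.0181]
eef_rot: [[0.0, 0.998, 0.056], [-0.0, 0.056, -0.998], [-1.0, 0.0, 0.0]]
ft_force: [-1.8, -0.9, 5.3]
finger_gap: 0.241
```

>>> send_rows:
  deltas:
    - [0,0,0,0,190]
    - [0,0,0,0,130]
    - [0,0,0,0,130]
    - [-0.2,0,0,0,130]
    - [-0.5,0,0,0,130]
    - [-0.9,0,0.1,0,130]
    - [-1,0.3,0.4,0,130]
    - [-1,0.6,0.7,0.01,130]
    - [-1,0.98,0.98,0.018,130]
    - [-1,0.98,0.98,0.018,130]

```text
time: 16.77
ee_pos: [0.6784, 0.1541, 0.1367]
eef_rot: [[0.002, 1.0, -0.008], [-0.003, -0.008, -1.0], [-1.0, 0.002, 0.003]]
ft_force: [-0.9, -0.3, -0.5]
finger_gap: 0.493
```

```bash
python3 snap.py w11;python3 mv.py .6785 .1322 .03 0
```

```text
16.775 [0.6784 0.1541 0.1367] yang -0.46 gap 0.4926319230158532 [-0.9 -0.3 -0.5] j [ -6.  45. -17.  82.  15.  55. -27.]
[0.6759 0.1574 0.1366] -0.24 delta [0.8888 0.023  0.2094] turn -0.0013
```

View pics/w11.png

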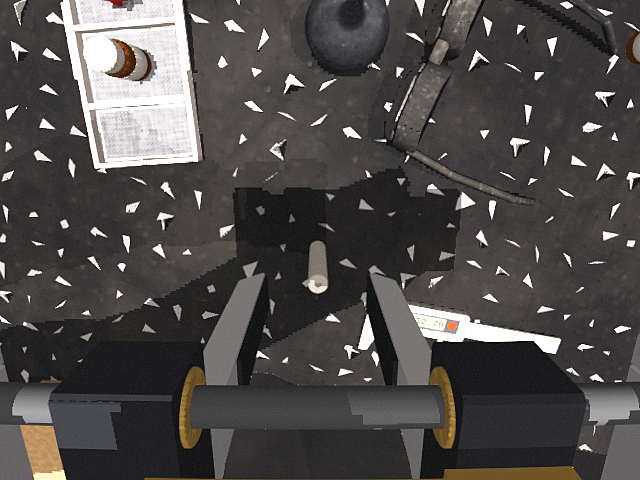

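```bash
python3 - <<'E'
from h import *
import pickle
s,c=pickle.load(open("pics/w11.pkl","rb"))
print(onz(c,[(317,285)],.075),onz(c,[(379,332),(360,350)],0.01))
E
python3 mv.py .6785 .1322 .09 0
```

```text
[[0.6789668  0.13217914 0.075     ]] [[0.72960589 0.06256845 0.01      ]
 [0.71429426 0.04588025 0.01      ]]
[0.6759 0.1574 0.1366] -0.24 delta [0.3888 0.023  0.2098] turn -0.0013
```

>>> send_rows:
  deltas:
    - [0,0.01,0.1,0,130]
    - [0.1,0.024,0.21,0,130]
    - [0.2,0.024,0.21,0,130]
    - [0.35,0.024,0.21,0,130]
    - [0.35,0.024,0.21,0,130]

```text
time: 17.45
ee_pos: [0.6758, 0.1351, 0.093]
eef_rot: [[-0.004, 1.0, 0.001], [-0.001, 0.001, -1.0], [-1.0, -0.004, 0.001]]
ft_force: [-0.6, -0.6, 0.3]
finger_gap: 0.491
```

```bash
python3 mv.py .6788 .1322 .03 0
```

```text
[0.6758 0.1351 0.093 ] 0.06 delta [0.5248 0.0275 0.0239] turn 0.0003
```

>>> send_rows:
  deltas:
    - [0.1,0.02,0.02,0,130]
    - [0.25,0.02,0.02,0,130]
    - [0.4,0.02,0.02,0,130]
    - [0.525,0.02,0.02,0,130]
    - [0.525,0.02,0.02,0,130]
    - [0.525,0.02,0.02,0,255]
    - [0.525,0.02,0.02,0,255]
    - [0.525,0.02,0.02,0,255]
    - [0.525,0.02,0.02,0,255]
    - [0.525,0.02,0.02,0,255]
  squeeze: 20

```text
time: 18.7
ee_pos: [0.6803, 0.1325, 0.0329]
eef_rot: [[0.001, 1.0, 0.0], [0.0, 0.0, -1.0], [-1.0, 0.001, -0.0]]
ft_force: [-0.0, 0.2, 2.5]
finger_gap: 0.133
```

```bash
python3 snap.py w12;python3 mv.py .5534 .2241 .13 3.2
```

```text
18.7 [0.6803 0.1325 0.0329] yang 0.0 gap 0.13327466951225342 [-0.   0.2  2.5] j [ -5.  51. -15.  86.  17.  45. -27.]
[0.6803 0.1325 0.0329] -0.01 delta [-0.8097 -1.0571 -0.7637] turn -0.0178
```

View pics/w12.png

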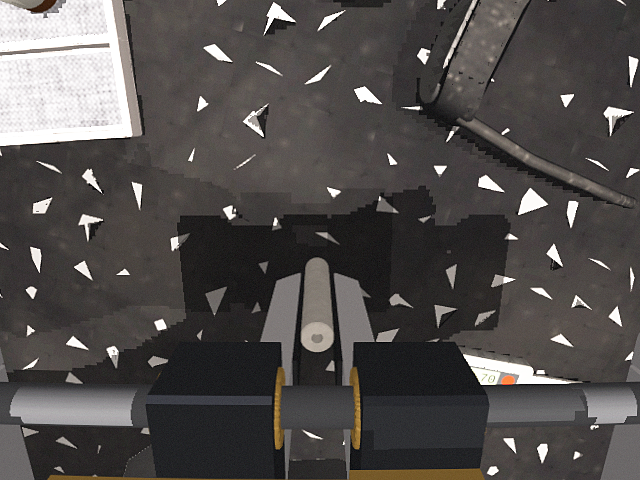

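>>> send_rows:
  deltas:
    - [-0.2,0,0,0,255]
    - [-0.5,0,0,0,255]
    - [-0.7,-0.2,-0.1,0,255]
    - [-0.7,-0.5,-0.3,0,255]
    - [-0.7,-0.8,-0.5,-0.01,255]
    - [-0.7,-1,-0.7,-0.018,255]
    - [-0.7,-1,-0.76,-0.018,255]
    - [-0.7,-1,-0.76,-0.018,255]

```text
time: 19.75
ee_pos: [0.561, 0.2236, 0.1165]
eef_rot: [[0.001, 0.998, 0.056], [-0.0, 0.056, -0.998], [-1.0, 0.001, 0.0]]
ft_force: [-0.3, 0.1, -0.4]
finger_gap: 0.133
```

```bash
python3 mv.py .5534 .2241 .043 3.2
```

```text
[0.561  0.2236 0.1165] 3.24 delta [ 0.6124 -0.0638 -0.0078] turn 0.0002
```

>>> send_rows:
  deltas:
    - [0.1,-0.064,-0.008,0,255]
    - [0.25,-0.064,-0.008,0,255]
    - [0.4,-0.064,-0.008,0,255]
    - [0.55,-0.064,-0.008,0,255]
    - [0.61,-0.064,-0.008,0,255]
    - [0.61,-0.064,-0.008,0,255]

```text
time: 20.5
ee_pos: [0.552, 0.2241, 0.0425]
eef_rot: [[-0.001, 0.998, 0.057], [-0.0, 0.057, -0.998], [-1.0, -0.001, 0.0]]
ft_force: [0.4, 1.0, -0.0]
finger_gap: 0.127
```

```bash
python3 snap.py w13;python3 mv.py .5534 .2241 .0368 3.2
```

```text
20.5 [0.552  0.2241 0.0425] yang 3.24 gap 0.12667803666238936 [ 0.4  1.  -0. ] j [-16.  45. -15. 103.  18.  35. -38.]
[0.5524 0.2243 0.0432] 3.25 delta [0.0529 0.008  0.002 ] turn 0.0003
```

View pics/w13.png

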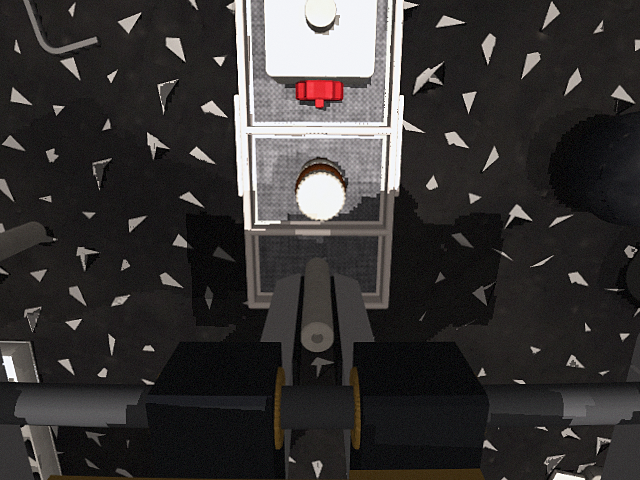

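Vial stands in its middle bay (cap at 320,195); post (317,330) is held over the narrow bay.

>>> send_rows:
  deltas:
    - [0.02,0,0,0,255]
    - [0.04,0,0,0,255]
    - [0.05,0,0,0,255]
    - [0.055,0,0,0,255]
    - [0.055,0,0,0,255]

```text
time: 21.18
ee_pos: [0.5524, 0.2241, 0.0369]
eef_rot: [[0.0, 0.998, 0.056], [-0.0, 0.056, -0.998], [-1.0, 0.0, 0.0]]
ft_force: [-0.3, -0.1, 1.5]
finger_gap: 0.129
```

>>> send_rows:
  deltas:
    - [0.005,0,0,0,255]
    - [0.005,0,0,0,255]
    - [0.005,0,0,0,255]

```text
time: 21.55
ee_pos: [0.5524, 0.2242, 0.0368]
eef_rot: [[0.0, 0.998, 0.056], [-0.0, 0.056, -0.998], [-1.0, 0.0, 0.0]]
ft_force: [-2.0, -0.5, 6.3]
finger_gap: 0.131
```

>>> send_rows:
  deltas:
    - [0,0,0,0,210]
    - [0,0,0,0,150]
    - [0,0,0,0,150]
    - [-0.2,0,0,0,150]
    - [-0.5,0,0,0,130]
    - [-0.9,0,0,0,50]
    - [-1,-0.1,0.3,0,0]
    - [-1,-0.3,0.7,0.01,0]
    - [-1,-0.5,1,0.018,0]
    - [-1,-0.5,1,0.018,0]

```text
time: 22.8
ee_pos: [0.4975, 0.0972, 0.156]
eef_rot: [[-0.002, 1.0, -0.005], [-0.003, -0.005, -1.0], [-1.0, -0.002, 0.003]]
ft_force: [0.6, -0.4, -0.4]
finger_gap: 0.982
```

```bash
python3 snap.py w14; python3 mv.py .451 -.034 .14 0
```

```text
22.8 [0.4975 0.0972 0.156 ] yang -0.27 gap 0.9821361798979755 [ 0.6 -0.4 -0.4] j [ -2.  29. -18. 112.  14.  41. -28.]
[0.4991 0.0998 0.1563] -0.13 delta [ 0.1356 -0.398   1.1159] turn -0.0007
```

View pics/w14.png

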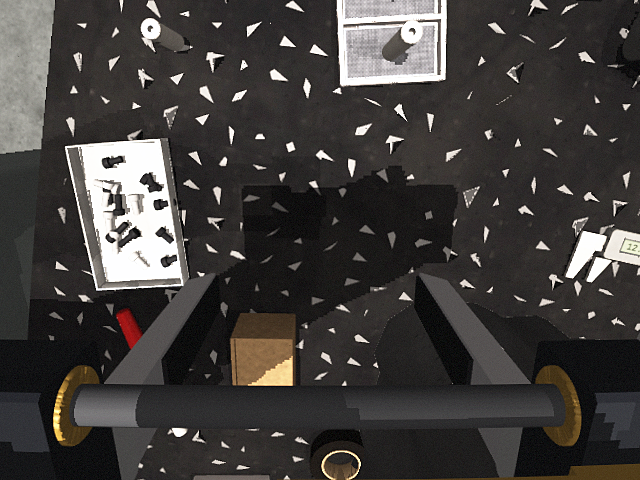

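>>> send_rows:
  deltas:
    - [0,-0.1,0.3,0,0]
    - [0,-0.3,0.7,0,0]
    - [0,-0.4,1,0,0]
    - [0.13,-0.4,1,0,0]
    - [0.13,-0.4,1,0,0]
    - [0.13,-0.4,1,0,0]

```text
time: 23.6
ee_pos: [0.4522, -0.0176, 0.1407]
eef_rot: [[0.001, 1.0, 0.002], [0.001, 0.002, -1.0], [-1.0, 0.001, -0.001]]
ft_force: [0.4, 0.3, 0.5]
finger_gap: 1.003
```

```bash
python3 snap.py w15; python3 mv.py .451 -.034 .14 0
```

```text
23.6 [ 0.4522 -0.0176  0.1407] yang 0.13 gap 1.0030657550064173 [0.4 0.3 0.5] j [ 12.  27. -18. 121.  15.  34. -17.]
[ 0.4522 -0.0178  0.1408] 0.12 delta [ 0.0066 -0.0099  0.135 ] turn 0.0007
```

View pics/w15.png

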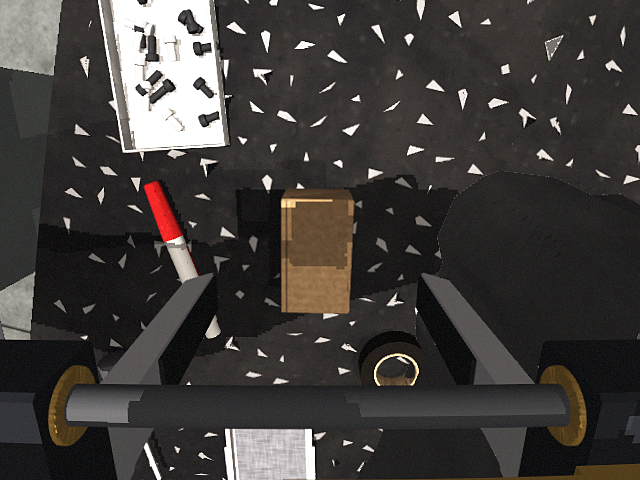

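```bash
python3 - <<'E'
from h import *
import pickle
s,c=pickle.load(open("pics/w15.pkl","rb"))
P=onz(c,[(281,199),(353,199.5),(350.5,313),(281.5,312)],.045)[:,:2];print(P.round(4),np.linalg.norm(np.diff(P,axis=0,append=P[:1]),axis=1),P.mean(0))
y=P[0]+P[1]-P[2]-P[3];print(np.degrees(np.arctan2(-y[0],y[1])))
print(onz(c,[(187,238),(197,272),(218,325)],.008))
E
```

```text
[[ 0.4285  0.0088]
 [ 0.477   0.0085]
 [ 0.4774 -0.0753]
 [ 0.4271 -0.0747]] [0.04849483 0.08388447 0.05028562 0.08345867] [ 0.45251126 -0.03318683]
-0.3558119890084767
[[ 0.35044212 -0.0294742   0.008     ]
 [ 0.35618508 -0.05797679  0.008     ]
 [ 0.37013475 -0.10522412  0.008     ]]
```

```bash
python3 mv.py .452 -.0335 .015 0
```

```text
[ 0.4522 -0.0178  0.1408] 0.12 delta [ 1.0482 -0.0028  0.1315] turn 0.0007
```

>>> send_rows:
  deltas:
    - [0.1,0,0.13,0,0]
    - [0.3,0,0.13,0,0]
    - [0.5,0,0.13,0,0]
    - [0.7,0,0.13,0,0]
    - [0.7,0,0.13,0,0]

```text
time: 24.28
ee_pos: [0.4498, -0.0354, 0.0549]
eef_rot: [[-0.004, 1.0, -0.0], [-0.0, -0.0, -1.0], [-1.0, -0.004, 0.0]]
ft_force: [0.5, -0.3, -0.0]
finger_gap: 1.001
```

```bash
python3 mv.py .452 -.0335 .015 0
```

```text
[ 0.4498 -0.0354  0.0549] -0.01 delta [ 0.3325  0.02   -0.0156] turn -0.0
```

>>> send_rows:
  deltas:
    - [0.1,0.01,-0.01,0,0]
    - [0.2,0.01,-0.01,0,0]
    - [0.33,0.01,-0.01,0,0]
    - [0.33,0.01,-0.01,0,0]
    - [0.33,0.01,-0.01,0,255]
    - [0.33,0.01,-0.01,0,255]
    - [0.33,0.01,-0.01,0,255]
    - [0.33,0.01,-0.01,0,255]
    - [0.33,0.01,-0.01,0,255]
    - [0.33,0.01,-0.01,0,255]
  squeeze: 15

```text
time: 25.52
ee_pos: [0.4524, -0.0335, 0.017]
eef_rot: [[0.0, 1.0, -0.0], [-0.0, -0.0, -1.0], [-1.0, 0.0, 0.0]]
ft_force: [-0.6, -0.2, 2.7]
finger_gap: 0.533
```

```bash
python3 snap.py w16; python3 mv.py .4092 -.231 .1 0.5
```

```text
25.525 [ 0.4524 -0.0335  0.017 ] yang -0.0 gap 0.5326510707439555 [-0.6 -0.2  2.7] j [  7.  40.  -9. 126.  23.  15. -22.]
[ 0.4524 -0.0335  0.017 ] -0.0 delta [-0.6919 -0.3599  1.6459] turn -0.0028
```

View pics/w16.png

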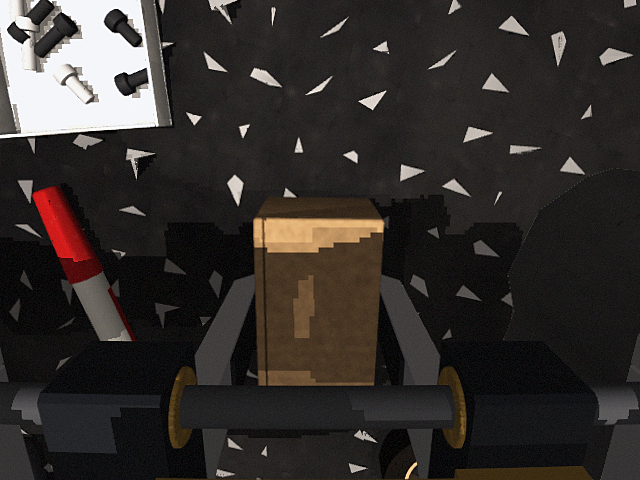

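>>> send_rows:
  deltas:
    - [-0.2,0,0,0,255]
    - [-0.4,0,0,0,255]
    - [-0.7,-0.05,0.1,0,255]
    - [-0.7,-0.15,0.4,0,255]
    - [-0.7,-0.25,0.7,0,255]
    - [-0.7,-0.3,1,0,255]
    - [-0.7,-0.36,1,0,255]

```text
time: 26.45
ee_pos: [0.4085, -0.1562, 0.1007]
eef_rot: [[-0.0, 1.0, -0.005], [-0.001, -0.005, -1.0], [-1.0, -0.0, 0.001]]
ft_force: [0.1, 0.8, -0.1]
finger_gap: 0.532
```

```bash
python3 mv.py .4092 -.231 .1 0.5
```

```text
[ 0.4085 -0.1562  0.1007] -0.31 delta [0.006  0.0089 0.6231] turn -0.0045
```

>>> send_rows:
  deltas:
    - [0,0,0.3,-0.003,255]
    - [0,0.005,0.6,-0.003,255]
    - [0.1,0.005,0.623,-0.003,255]
    - [0.3,0.005,0.623,-0.003,255]
    - [0.5,0.005,0.623,-0.003,255]
    - [0.5,0.005,0.623,-0.003,255]
    - [0.5,0.005,0.623,-0.003,255]

```text
time: 27.32
ee_pos: [0.4101, -0.2271, 0.0411]
eef_rot: [[0.0, 1.0, 0.011], [0.001, 0.011, -1.0], [-1.0, 0.0, -0.001]]
ft_force: [0.4, -0.2, -1.0]
finger_gap: 0.531
```

```bash
python3 snap.py w17; python3 mv.py .4092 -.231 .021 0.5
```

```text
27.325 [ 0.4101 -0.2271  0.0411] yang 0.63 gap 0.531491575963857 [ 0.4 -0.2 -1. ] j [ 36.  38. -15. 123.  25.  22.   1.]
[ 0.4103 -0.2276  0.0414] 0.6 delta [ 0.1704 -0.0099  0.0285] turn 0.0006
```

View pics/w17.png

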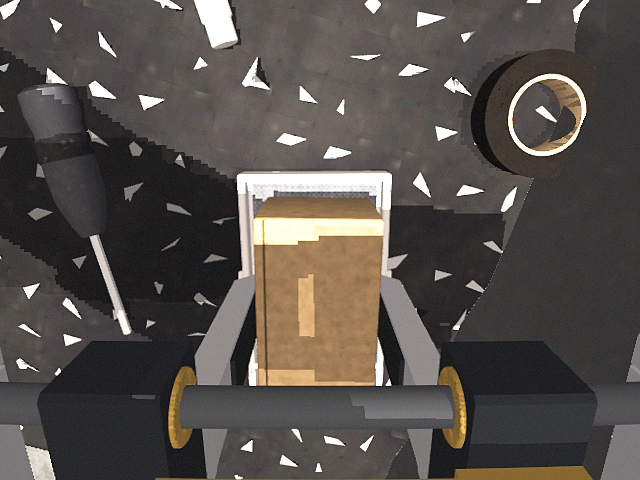

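>>> send_rows:
  deltas:
    - [0.02,-0.01,0.028,0,255]
    - [0.08,-0.01,0.028,0,255]
    - [0.13,-0.01,0.028,0,255]
    - [0.165,-0.01,0.028,0,255]
    - [0.17,-0.01,0.028,0,255]
    - [0.17,-0.01,0.028,0,255]

```text
time: 28.12
ee_pos: [0.4084, -0.2316, 0.0205]
eef_rot: [[-0.0, 1.0, 0.009], [-0.0, 0.009, -1.0], [-1.0, -0.0, 0.0]]
ft_force: [-1.1, 0.0, 4.4]
finger_gap: 0.529
```

```bash
python3 snap.py w18; python3 mv.py .4092 -.231 .021 0.5
```

```text
28.125 [ 0.4084 -0.2316  0.0205] yang 0.53 gap 0.5293437046511335 [-1.1  0.   4.4] j [ 35.  41. -13. 123.  26.  19.   0.]
[ 0.4084 -0.2316  0.0205] 0.53 delta [-0.0045  0.007  -0.0047] turn 0.0002
```

View pics/w18.png

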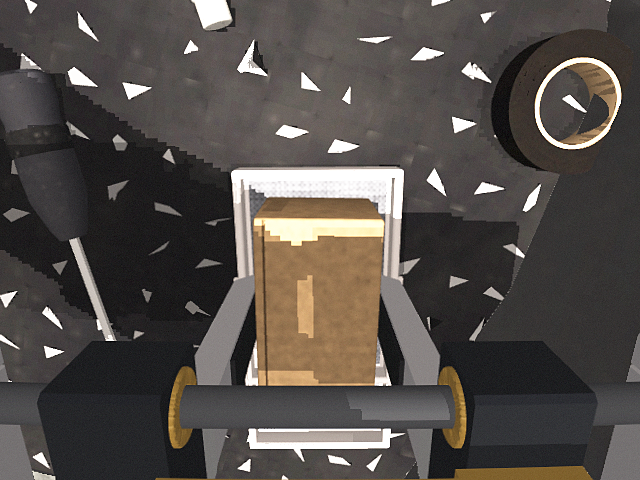

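>>> send_rows:
  deltas:
    - [0,0,0,0,90]
    - [0,0,0,0,60]
    - [0,0,0,0,60]
    - [-0.2,0,0,0,60]
    - [-0.5,0,0,0,60]
    - [-0.9,0,0,0,60]
    - [-1,0,-0.3,0,100]
    - [-1,0.1,-0.7,0,130]
    - [-1,0.1,-1,0,130]
    - [-1,0.1,-1,0,130]

```text
time: 29.42
ee_pos: [0.4195, -0.1089, 0.1407]
eef_rot: [[0.0, 1.0, 0.015], [0.001, 0.015, -1.0], [-1.0, 0.0, -0.001]]
ft_force: [-0.2, -0.5, -0.4]
finger_gap: 0.488
```

```bash
python3 snap.py w19; python3 mv.py .43 .13 .13 0
```

```text
29.425 [ 0.4195 -0.1089  0.1407] yang 0.85 gap 0.4877220689966768 [-0.2 -0.5 -0.4] j [ 27.  26. -23. 124.  18.  33.  -7.]
[ 0.4195 -0.1108  0.1405] 0.7 delta [ 0.0874  0.1121 -2.0052] turn 0.0039
```

View pics/w19.png

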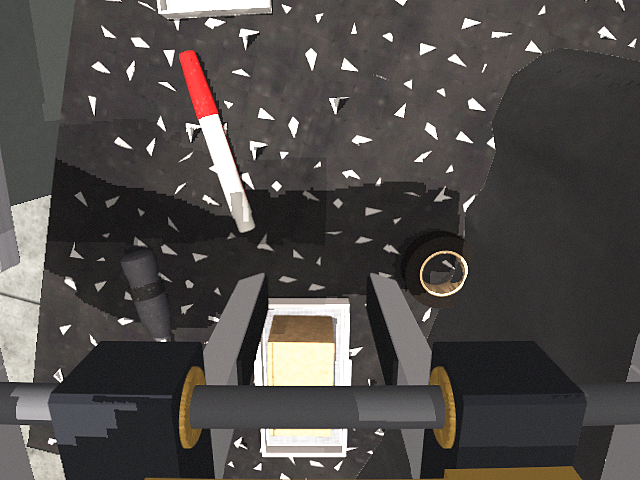

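Carton sits in the wide bay of tray_two. On to the short post.

>>> send_rows:
  deltas:
    - [0,0,-0.4,0,130]
    - [0,0.05,-0.8,0,130]
    - [0,0.05,-1,0,130]
    - [0,0.05,-1,0,130]

```text
time: 29.98
ee_pos: [0.4247, 0.0088, 0.1404]
eef_rot: [[0.0, 1.0, 0.011], [-0.0, 0.011, -1.0], [-1.0, 0.0, 0.0]]
ft_force: [0.7, -0.3, -0.2]
finger_gap: 0.487
```

>>> send_rows:
  deltas:
    - [0,0,-0.4,0,130]
    - [0,0,-0.8,0,130]
    - [0,0,-1,0,130]
    - [0,0,-1,0,130]

```text
time: 30.48
ee_pos: [0.4238, 0.1281, 0.1403]
eef_rot: [[0.0, 1.0, 0.01], [-0.0, 0.01, -1.0], [-1.0, 0.0, 0.0]]
ft_force: [-0.3, -0.6, 0.3]
finger_gap: 0.488
```

```bash
python3 snap.py w20; python3 mv.py .3926 .2328 .1 0
```

```text
30.475 [0.4238 0.1281 0.1403] yang 0.56 gap 0.4880526189203221 [-0.3 -0.6  0.3] j [ -5.  27. -21. 122.  17.  34. -38.]
[0.4236 0.1266 0.1402] 0.46 delta [ 0.3341 -0.2509 -0.8872] turn 0.0025
```

View pics/w20.png

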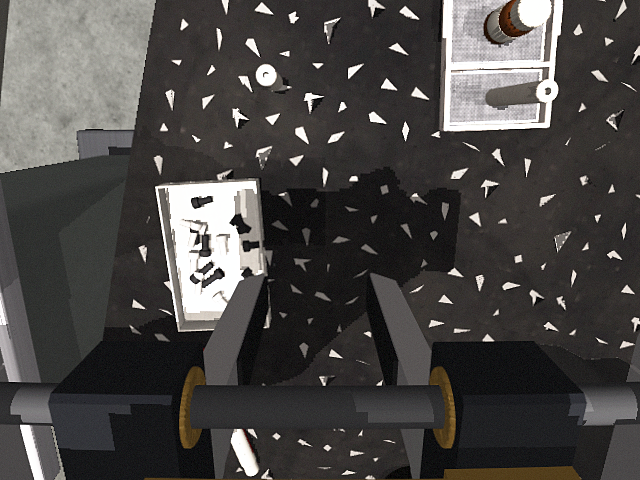

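>>> send_rows:
  deltas:
    - [0,-0.1,-0.4,0,130]
    - [0,-0.2,-0.8,0,130]
    - [0.1,-0.25,-0.887,0,130]
    - [0.33,-0.25,-0.887,0,130]
    - [0.33,-0.25,-0.887,0,130]
    - [0.33,-0.25,-0.887,0,130]

```text
time: 31.28
ee_pos: [0.3931, 0.2332, 0.1012]
eef_rot: [[0.0, 1.0, 0.007], [-0.001, 0.007, -1.0], [-1.0, 0.0, 0.001]]
ft_force: [0.6, -0.5, 0.0]
finger_gap: 0.49
```

```bash
python3 snap.py w21; python3 mv.py .3926 .2328 .015 0
```

```text
31.275 [0.3931 0.2332 0.1012] yang 0.39 gap 0.48973676404768274 [ 0.6 -0.5  0. ] j [-21.  31. -18. 122.  20.  29. -54.]
[0.3932 0.2337 0.1015] 0.41 delta [ 0.7211 -0.0059  0.0076] turn 0.0023
```

View pics/w21.png

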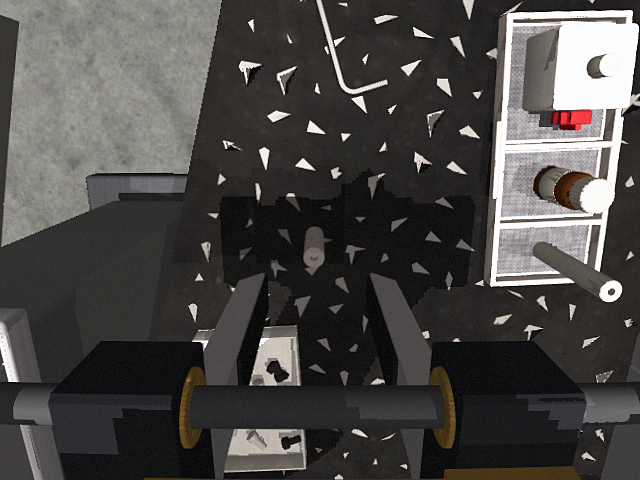

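>>> send_rows:
  deltas:
    - [0.15,-0.005,0.008,0,130]
    - [0.3,-0.005,0.008,0,130]
    - [0.5,-0.005,0.008,0,130]
    - [0.65,-0.005,0.008,0,130]
    - [0.72,-0.005,0.008,0,130]
    - [0.72,-0.005,0.008,0,130]
    - [0.72,-0.005,0.008,0,255]
    - [0.72,-0.005,0.008,0,255]
    - [0.72,-0.005,0.008,0,255]
    - [0.72,-0.005,0.008,0,255]
  squeeze: 20

```text
time: 32.58
ee_pos: [0.3918, 0.2338, 0.0147]
eef_rot: [[0.0, 1.0, 0.009], [0.0, 0.009, -1.0], [-1.0, 0.0, -0.0]]
ft_force: [0.0, 0.2, 2.3]
finger_gap: 0.129
```

>>> send_rows:
  deltas:
    - [0,0,0,0,255]
    - [0,0,0,0,255]

```text
time: 32.83
ee_pos: [0.3918, 0.2338, 0.0147]
eef_rot: [[0.0, 1.0, 0.009], [0.0, 0.009, -1.0], [-1.0, 0.0, -0.0]]
ft_force: [0.1, 0.1, 3.9]
finger_gap: 0.13
```

```bash
python3 snap.py w22; python3 mv.py .43 .13 .13 0
```

```text
32.825 [0.3918 0.2338 0.0147] yang 0.54 gap 0.1304376446397181 [0.1 0.1 3.9] j [-27.  41. -11. 125.  26.  16. -60.]
[0.3918 0.2338 0.0146] 0.54 delta [-0.9613  0.3107  0.8679] turn 0.003
```

View pics/w22.png

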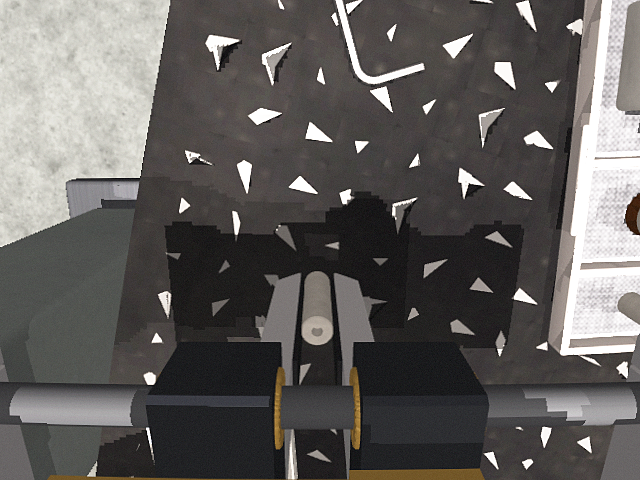

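>>> send_rows:
  deltas:
    - [-0.2,0,0,0,255]
    - [-0.5,0,0,0,255]
    - [-0.9,0.05,0.1,0,255]
    - [-0.96,0.15,0.4,0,255]
    - [-0.96,0.3,0.8,0,255]
    - [-0.96,0.3,1,0,255]

```text
time: 33.62
ee_pos: [0.4296, 0.1112, 0.1295]
eef_rot: [[0.0, 1.0, 0.006], [-0.001, 0.006, -1.0], [-1.0, 0.0, 0.001]]
ft_force: [0.7, -0.9, -0.3]
finger_gap: 0.131
```

>>> send_rows:
  deltas:
    - [0,0,0.4,0,255]
    - [0,0,0.8,0,255]
    - [0,0,1,0,255]

```text
time: 34.0
ee_pos: [0.4291, -0.0087, 0.1292]
eef_rot: [[-0.001, 1.0, 0.006], [-0.001, 0.006, -1.0], [-1.0, -0.001, 0.001]]
ft_force: [-0.4, -0.1, -0.9]
finger_gap: 0.131
```

>>> send_rows:
  deltas:
    - [0,0,0.4,0,255]
    - [0,0,0.8,0,255]
    - [0,0,1,0,255]

```text
time: 34.38
ee_pos: [0.4302, -0.1287, 0.1293]
eef_rot: [[-0.001, 1.0, 0.006], [-0.001, 0.006, -1.0], [-1.0, -0.001, 0.001]]
ft_force: [0.6, 0.8, -0.1]
finger_gap: 0.13
```

>>> send_rows:
  deltas:
    - [0,0,0.4,0,255]
    - [0,0,0.8,0,255]
    - [0,0,1,0,255]
    - [0,0,1,0,255]

```text
time: 34.88
ee_pos: [0.4314, -0.2476, 0.1291]
eef_rot: [[-0.001, 1.0, 0.005], [-0.0, 0.005, -1.0], [-1.0, -0.001, -0.0]]
ft_force: [-0.8, -0.4, -0.9]
finger_gap: 0.129
```

```bash
python3 snap.py w23; python3 mv.py .41 -.306 .06 0.5
```

```text
34.875 [ 0.4314 -0.2476  0.1291] yang 0.3 gap 0.12850757639926708 [-0.8 -0.4 -0.9] j [ 44.  32. -25. 115.  21.  38.   5.]
[ 0.4316 -0.2457  0.1292] 0.45 delta [ 0.5763 -0.1838  0.5013] turn -0.0003
```

View pics/w23.png

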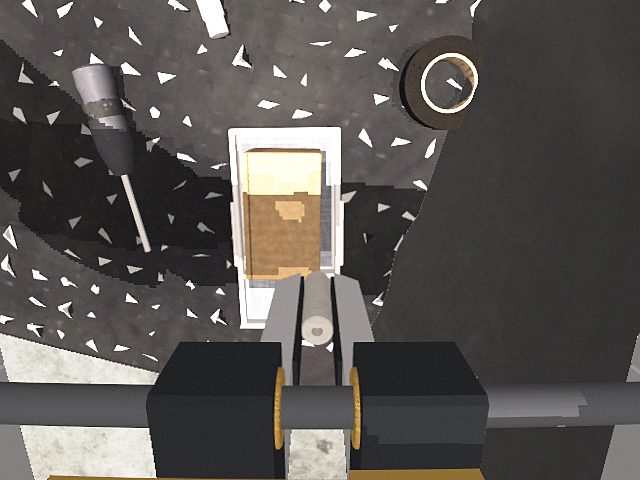

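>>> send_rows:
  deltas:
    - [0,-0.184,0,0,255]
    - [0,-0.184,0.3,0,255]
    - [0,-0.184,0.5,0,255]
    - [0.2,-0.184,0.5,0,255]
    - [0.4,-0.184,0.5,0,255]
    - [0.57,-0.184,0.5,0,255]
    - [0.57,-0.184,0.5,0,255]

```text
time: 35.8
ee_pos: [0.4101, -0.3035, 0.0602]
eef_rot: [[-0.003, 1.0, 0.012], [0.003, 0.012, -1.0], [-1.0, -0.003, -0.003]]
ft_force: [-1.2, 1.0, -0.2]
finger_gap: 0.131
```

```bash
python3 snap.py w24; python3 mv.py .41 -.306 .0225 0.5
```

```text
35.8 [ 0.4101 -0.3035  0.0602] yang 0.7 gap 0.13064119514593517 [-1.2  1.  -0.2] j [ 47.  39. -21. 116.  26.  30.   8.]
[ 0.4108 -0.3042  0.0611] 0.68 delta [ 0.3216 -0.0065  0.0154] turn 0.001
```

View pics/w24.png

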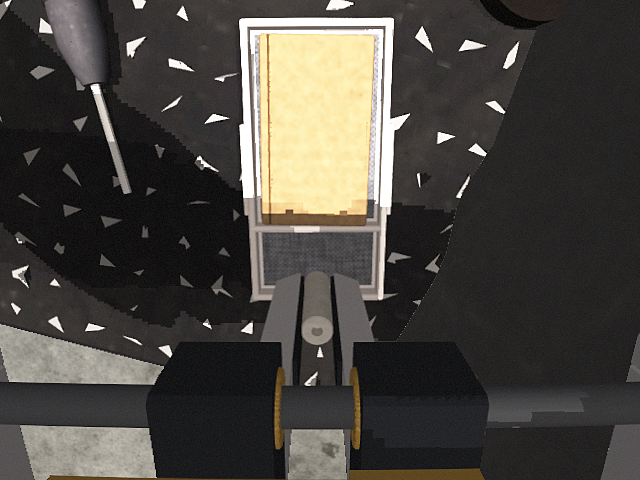

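>>> send_rows:
  deltas:
    - [0.1,-0.005,0.012,0,255]
    - [0.2,-0.005,0.012,0,255]
    - [0.28,-0.005,0.012,0,255]
    - [0.32,-0.005,0.012,0,255]
    - [0.335,-0.005,0.012,0,255]
    - [0.335,-0.005,0.012,0,255]

```text
time: 36.6
ee_pos: [0.4101, -0.3075, 0.021]
eef_rot: [[0.0, 1.0, 0.009], [0.0, 0.009, -1.0], [-1.0, 0.0, -0.0]]
ft_force: [-0.5, -0.9, -0.7]
finger_gap: 0.128
```

```bash
python3 snap.py w25; python3 mv.py .41 -.306 .0187 0.5
```

```text
36.6 [ 0.4101 -0.3075  0.021 ] yang 0.54 gap 0.1280273873865443 [-0.5 -0.9 -0.7] j [ 45.  43. -18. 117.  29.  25.   6.]
[ 0.4102 -0.3076  0.0212] 0.54 delta [ 0.0207 -0.0013 -0.0135] turn 0.0002
```

View pics/w25.png

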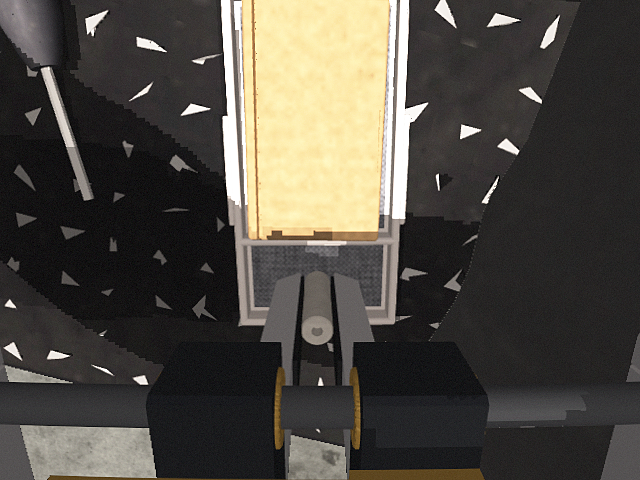

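>>> send_rows:
  deltas:
    - [0.01,0,-0.01,0,255]
    - [0.018,0,-0.01,0,255]
    - [0.022,0,-0.01,0,255]
    - [0.022,0,-0.01,0,255]

```text
time: 37.15
ee_pos: [0.4101, -0.3064, 0.0187]
eef_rot: [[0.0, 1.0, 0.009], [-0.0, 0.009, -1.0], [-1.0, 0.0, 0.0]]
ft_force: [0.4, 0.4, 3.3]
finger_gap: 0.13
```

>>> send_rows:
  deltas:
    - [0,0,0,0,210]
    - [0,0,0,0,170]
    - [0,0,0,0,150]
    - [-0.2,0,0,0,150]
    - [-0.5,0,0,0,150]
    - [-0.9,0,0,0,150]
    - [-1,0,-0.2,0,150]
    - [-1,0,-0.5,0,150]
    - [-1,0,-0.5,0,150]

```text
time: 38.28
ee_pos: [0.4089, -0.2427, 0.1382]
eef_rot: [[-0.001, 1.0, 0.015], [0.002, 0.015, -1.0], [-1.0, -0.001, -0.002]]
ft_force: [0.2, -1.1, -0.8]
finger_gap: 0.408
```

```bash
python3 snap.py w26; python3 snap.py top26 top; python3 snap.py scene26 scene
```

```text
38.275 [ 0.4089 -0.2427  0.1382] yang 0.83 gap 0.40803456231555857 [ 0.2 -1.1 -0.8] j [ 46.  30. -26. 118.  21.  37.   6.]
38.325 [ 0.409  -0.2445  0.138 ] yang 0.72 gap 0.41188704031608203 [ 0.1 -0.4  0.1] j [ 46.  30. -26. 117.  21.  37.   6.]
38.375 [ 0.4091 -0.2457  0.1379] yang 0.62 gap 0.41033612198361546 [-0.2 -0.3 -0.1] j [ 46.  30. -26. 117.  21.  37.   6.]
```

View pics/w26.png

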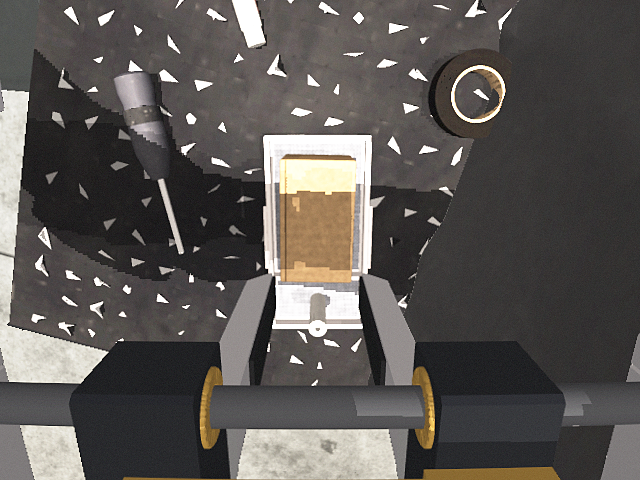

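View pics/scene26.png

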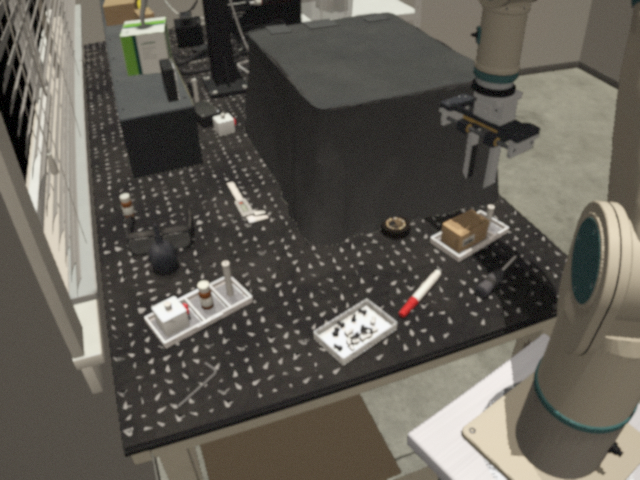

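View pics/top26.png

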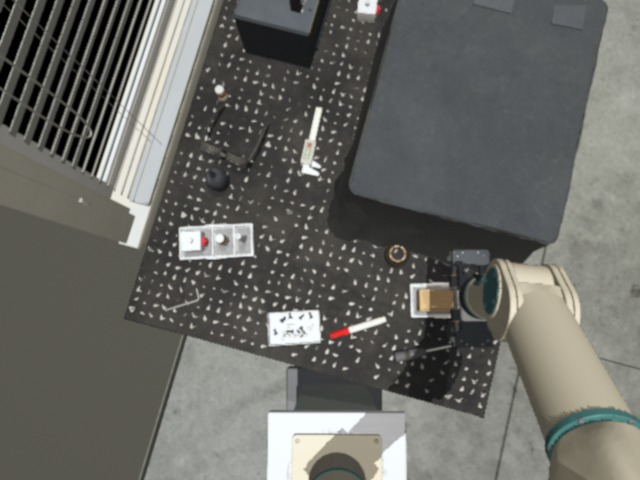

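>>> send_rows:
  deltas:
    - [-0.3,0,-0.2,0,150]
    - [-0.3,0,-0.2,0,150]
    - [-0.3,0,-0.2,0,150]
    - [-0.3,0,-0.2,0,150]

```text
time: 38.92
ee_pos: [0.4085, -0.2231, 0.1735]
eef_rot: [[-0.002, 1.0, 0.008], [0.001, 0.008, -1.0], [-1.0, -0.002, -0.001]]
ft_force: [-0.3, 0.2, 1.0]
finger_gap: 0.411
```

```bash
python3 -c "
from rig import finish_job
print(finish_job())"
```

```text
the job is handed in; nothing more can be done
None
```

Both kits are made up and the job is handed in at about 39 s of the 128 s allowed. I placed the items in the order asked: magnetic base, vial and taller post into the three-bay tray, then carton and shorter post into the two-bay tray.

- **Placing:** each item was lowered until the wrist force showed it resting, at the height of the bay floor, before I let go. No force reading was above about 7 N.
- **Final pictures:** the last wrist, scene and top pictures show all five items upright in their own bays. The tape roll has not moved from its original spot in the top picture.
- **Arm:** it was well clear of everything, fingers open, when I handed in. After those pictures I only raised it a little further.
- **Disagreement:** one eyeballed reading of the vial's position, half hidden behind the gripper, was about 5 mm off the others, so I did not use it. No other check failed or disagreed.

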